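# Load the breadcrumb mill

## Task

Get the breadcrumb mill ready and feed it: first set its grind lever to the long mark, 60 degrees from the coarse stop, then load every rusk into the scoop where it lies in its tray. Take the scoop by its handle, push the mill's spring flap open with the front of the scoop and, with the scoop holding it open, tip all the rusks into the hopper; only the scoop may touch the flap, never the gripper. Then draw back so the flap shuts, lay the empty scoop flat in its tray again, and leave the jar, the can and the tub where they are.

Things in the scene. Friction and masses are not known exactly. Their poses are not given: they have to be found in the camera images.
- mouth (a point): centre of the breadcrumb mill's feed mouth, a rectangular opening 130 mm wide and 90 mm tall along its slope, closed by the flap. It faces mill -x and leans back 35 degrees: its lower edge (the sill) lies 26 mm nearer (mill -x) and 34 mm lower than this point, its upper edge 26 mm farther in and 37 mm higher. Axes as the mill's
- mill: breadcrumb mill, fixed: steel hopper box 170 x 140 mm, 250 mm tall, motor behind. Origin on the counter under the hopper; x level into the mill (mouth faces -x), y towards the burr housing and grind lever, z up. Sill at x -75, z 168 mm. Hopper inside: x -70 to 90, y -65 to 65 mm, floor at z 40 mm; rusks in it lie below the sill and show from above through the clear top panel
- flap (a joint): angle of the sprung guard flap in the mouth: aluminium plate 124 mm wide, 88 mm long, 3 mm thick, hinged along the mouth's upper edge, swinging inward. 0 = shut, at most 1.4 rad. About 0.7 N at its free edge starts it, 1.7 N holds it at 1 rad; its spring shuts it when let go. A rusk is too light to open it
- grind_lever (a joint): grind lever angle, rad: 0 = coarse stop (leaning 40 degrees from upright towards mill -x), growing as the knob swings up and over towards mill +x, 1.396 (80 degrees) = fine stop; friction holds it (1 N at the knob moves it). White marks on the black arc plate behind it: 0, 20, 40, 60, 80 degrees; the 60 one (1.047 rad, 20 degrees past upright) is long
- lever_axis (a point): the point on the grind lever's hinge axis in the lever's plane; the axis runs along mill y, 120 mm above the counter. This frame's axes are the mill's axes. The hopper's side wall is 77 mm from the lever's plane
- lever_knob (a point): centre of the black ball knob, 26 mm in diameter, at the end of the grind lever (10 mm rod), 132 mm from the hinge axis
- scoop_tray: white enamel tray, 260 mm (its x) by 160 mm (its y), fixed on the counter; floor 4 mm thick, rim 12 mm high and 4 mm thick; origin at the centre of its underside. The scoop starts in it and goes back into it
- scoop_bowl (a point): centre of the inner floor of the aluminium scoop (220 g): flat-floored bowl 130 mm long, 96 mm wide outside, 90 mm inside, 3 mm sheet, side walls 44 mm and rear wall 57 mm high overall, open at the front. Axes: x towards the open front, y to its left, z up. Its underside is 3 mm below this point
- scoop_grip (a point): grip point in the scoop's wooden handle: a straight bar 20 mm wide, 18 mm high, 95 mm long, running back from the rear wall along scoop -x; this point lies 100 mm behind and 45 mm above scoop_bowl, half-way up the bar, 35 mm behind the rear wall
- scoop_lip (a point): middle of the scoop's front lip (the open front edge of its floor), 65 mm ahead of scoop_bowl
- baking_sheet: dark steel baking sheet, 370 mm (its x) by 220 mm (its y), fixed on the counter; floor 3 mm thick, rim 10 mm high; origin at the centre of its underside. The rusks start on it
- jar: glass jar with a steel lid, 80 mm in diameter, 115 mm tall; origin at the centre of its underside. Leave alone
- can: plain food can, 74 mm in diameter, 105 mm tall; origin at the centre of its underside. Leave alone
- tub: white plastic food tub with a blue lid, 116 mm square, 86 mm tall; origin at the centre of its underside. Leave alone
- rusk0_mid (a point): centre of a rusk (piece of hard dry bread), 42 mm (its x) by 30 mm (its y) by 18 mm (its z), 14 g; not every start has this one. Slides on the scoop's aluminium once that slopes more than about 18 to 26 degrees
- rusk1_mid (a point): centre of a rusk (piece of hard dry bread), 42 mm (its x) by 30 mm (its y) by 18 mm (its z), 14 g; not every start has this one. Slides on the scoop's aluminium once that slopes more than about 18 to 26 degrees
- rusk2_mid (a point): centre of a rusk (piece of hard dry bread), 42 mm (its x) by 30 mm (its y) by 18 mm (its z), 14 g; not every start has this one. Slides on the scoop's aluminium once that slopes more than about 18 to 26 degrees
- rusk3_mid (a point): centre of a rusk (piece of hard dry bread), 42 mm (its x) by 30 mm (its y) by 18 mm (its z), 14 g; not every start has this one. Slides on the scoop's aluminium once that slopes more than about 18 to 26 degrees
- rusk4_mid (a point): centre of a rusk (piece of hard dry bread), 42 mm (its x) by 30 mm (its y) by 18 mm (its z), 14 g; not every start has this one. Slides on the scoop's aluminium once that slopes more than about 18 to 26 degrees
- rusk5_mid (a point): centre of a rusk (piece of hard dry bread), 42 mm (its x) by 30 mm (its y) by 18 mm (its z), 14 g; not every start has this one. Slides on the scoop's aluminium once that slopes more than about 18 to 26 degrees
- rusk6_mid (a point): centre of a rusk (piece of hard dry bread), 42 mm (its x) by 30 mm (its y) by 18 mm (its z), 14 g; not every start has this one. Slides on the scoop's aluminium once that slopes more than about 18 to 26 degrees
Things that resemble listed ones, but are neither listed nor needed, are in the scene too. Leave any turquoise look-alike of the part that bears rusk4_mid alone. Leave any turquoise look-alike of the part that bears rusk3_mid alone.

How it is judged:
By the outcome, as a careful person would: the job done as asked, in the order asked, and still so for the second after the job is handed in, with the robot touching nothing.
Of rusk0, rusk1, rusk2, rusk3, rusk4, rusk5, rusk6 only 5 to 7 are there at a start; the rules pass over those that are not, and their reading is None.
At some moment in a run one of rusk0, rusk1, rusk2, rusk3, rusk4, rusk5, rusk6 may be knocked a few centimetres aside while the robot is not near it.
It also fails if it takes over 210 s, if anything falls off the work surface, if the arm or the gripper's body presses on something with over 40 N, if the wrist force passes 120 N, or if a joint passes its speed limit or range.

## Robot

A 7-joint arm with a two-finger parallel gripper is mounted at the origin on the work surface. World frame = base frame: x ahead of the robot, y to its left, z up, the work surface at z = 0. Lengths are in m, angles in rad, forces in N, time in s.
With the tool pointing down it reaches from about 0.425 to 1.025 m from the base axis. Payload 9.4 kg.
Tool frame: the origin (TCP) lies midway between the tips of the shut fingers; the grasp point (between the pads) lies 19 mm behind it (bot.hold_point_z is the distance from the TCP to the grasp point, in m); z points along the fingers, y is the direction in which the jaws open and shut (so a half turn about z gives the same grasp; the last joint's range is limited). The gripper opens to 85 mm and grips with 20 to 120 N. Pads are 22 mm wide; open, the fingers measure 114 mm over their backs; the gripper's body (76 mm by 85 mm) begins 54 mm behind the grasp point. The pads swing forward as they close: fully open they stand 13 mm farther back than shut.
Start: joints at [1.038, 0.599, -0.003, 1.599, 0.002, 0.943, -0.08], TCP at [0.319, -0.651, 0.231] pointing down, gripper open.
Joint ranges: [-2.57, 2.57], [-0.35, 1.97], [-1.29, 1.29], [0.11, 2.56], [-1.05, 4.19], [0.11, 1.86], [-2.63, 2.63]. Speed limits (rad/s): [2.22, 2.22, 3.01, 3.01, 3.14, 3.14, 3.14].

## Interface

Orientations are given as [roll, pitch, yaw] about the fixed x, y, z axes, in that order (R = Rz(yaw) Ry(pitch) Rx(roll)).
In Python, from workcell import sensors, optics, hand_in, bot gives the robot as it stands. The module is installed in compiled form; this text tells all that it offers.
- The arm moves only by the tool play_rows, never from a script. Its argument "series" is a list of rows, each a list of 7 numbers: the shift along the world's x, y, z in mm, then the turn, a rotation vector about the world's x, y, z in rad, then the gripper's target within -1 to 1 (fully open at 1, half-way at 0, shut at -1). A call has 1 to 10 rows; each row is the pose to reach, as a shift and turn from the pose commanded when the call began; what a row does not reach only later rows make up. A row lasts 1/10 s, in which the tool goes at most 50 mm and 8.59 degrees, less where a joint would pass 70% of its speed; a pose out of reach is approached as far as the arm can. A call with a gripper value outside its range is refused whole. The fingers move at their own pace and stop on an object; "squeeze" is the grip in N (left out, the last holds). Time passes only in rows, so rows that repeat a pose let the fingers close. It gives the time, the measured TCP pose, the force and the opening at its end, in the units of the state.
- sensors.observe(): the state, without advancing time (a new reading comes with each control period).
- optics.grab_frame(name): name is "side" or "top"; returns a dict with "pixels" (384x512x3 uint8, red, green, blue), "range_z" (384x512 float32, m along the optical axis (not along the pixel's ray), 0 where there is no reading), "mtx" (3x3 intrinsics, pixels), "R" (3x3) and "t" (3): a world point X has camera coordinates R X + t. Camera axes: x right, y down, z forward; pixel columns grow to the right and rows downward; lengths in m; the calibration is good to about 2 mm. A picture is of the moment at which its call begins.
- hand_in(): hands the job in, once; it reports no verdict.
The state is a dict: "time": time; "joint_positions": joint angles; "qvel": joint speeds; "joint_torque": joint torques, N m; "eef_pos": TCP position; "ee_rot": TCP orientation; "ft_force": force on the tool from outside, world axes, zero at the start; "torque": the same for the moment, N m; "opening": finger opening in m.
Only numpy, scipy, OpenCV 4.12 (cv2) and the standard library are available. Lean on these libraries where they do the work, as an engineer would, in place of code of your own. Each camera call takes 0.05 s, during which the arm holds its last target.

## Working session

There is one attempt and no reset: what is moved stays moved. The work goes in short steps, Python scripts to look and compute and a tool call to move; the robot and the scene stay as the last step left them, time stands still between calls to the robot, and variables do not carry over. Pictures are saved under pics/ and viewed, and the job is handed in when it is done.

Besides the shell and the picture viewer there is one more tool, called after "Call:" as name([rows], argument=value, ...), one row to a line, values as JSON. play_rows: Moves the arm, as the interface text tells. Its arguments: {"type":"object","properties":{"series":{"type":"array","items":{"type":"array","items":{"type":"number"}}},"squeeze":{"type":"number"}},"required":["series"]}

```bash
mkdir -p pics; cat > h.py <<'E'
import numpy as np, cv2
from workcell import sensors, optics, hand_in, bot
def grab(n):
    return optics.grab_frame(n)
def save(f,name,crop=None,s=1):
    im=f["pixels"][:,:,::-1]
    if crop: im=im[crop[1]:crop[3],crop[0]:crop[2]]
    im=cv2.resize(im,None,fx=s,fy=s,interpolation=cv2.INTER_CUBIC)
    cv2.imwrite("pics/"+name,im)
def cloud(f):
    d=f["range_z"]; K=f["mtx"]; v,u=np.mgrid[0:d.shape[0],0:d.shape[1]]
    P=np.stack([(u-K[0,2])*d/K[0,0],(v-K[1,2])*d/K[1,1],d],-1)
    W=(P-f["t"])@f["R"]
    W[d==0]=np.nan
    return W
def proj(f,X):
    c=np.asarray(X)@f["R"].T+f["t"]; p=c@f["mtx"].T
    return p[...,:2]/p[...,2:]
def onplane(f,u,v,z):
    K=f["mtx"];r=np.linalg.inv(K)@np.array([u,v,1.]);r=f["R"].T@r;o=-f["R"].T@f["t"]
    return o+r*(z-o[2])/r[2]
E
python3 - <<'E'
from h import *
print(sensors.observe(), bot.hold_point_z)
for n in("top","side"):
    f=grab(n); save(f,n+"0.png",s=1.55); print(n,-f["R"].T@f["t"],f["R"].round(3).tolist(),f["mtx"].tolist())
    np.save(n+".npy",f,allow_pickle=True)
E
```

```text
{'time': 0.0, 'joint_positions': array([ 1.03829927,  0.60016192, -0.00252631,  1.60016946,  0.00179744,
        0.94291655, -0.07982098]), 'qvel': array([ 0.0006564 , -0.0002043 ,  0.00073379,  0.00118183, -0.00031461,
        0.00090815, -0.0006422 ]), 'joint_torque': array([-2.79985077e-03, -7.76445293e+01,  1.56332374e+00, -2.58007085e+01,
        1.23486755e-02,  8.90108262e-03, -2.43661765e-05]), 'eef_pos': array([ 0.31888202, -0.65054691,  0.2303765 ]), 'ee_rot': array([-3.13994695e+00,  1.57800304e-04,  4.55819273e-01]), 'ft_force': array([ 0.50927991,  1.03657475, -0.67364304]), 'torque': array([-0.04378138,  0.04018731,  0.01650997]), 'opening': 0.08511548099698239} 0.0187
top [ 0.4301041  -0.07906766  1.52668555] [[-0.028, -0.999, 0.016], [-0.994, 0.026, -0.102], [0.101, -0.019, -0.995]] [[412.1088488224919, 0.0, 258.1351859252732], [0.0, 412.1088488224919, 196.45918185671258], [0.0, 0.0, 1.0]]
side [-0.10032629 -0.71283612  0.96119313] [[0.675, -0.738, -0.019], [-0.497, -0.435, -0.751], [0.545, 0.516, -0.661]] [[423.81001333685174, 0.0, 258.2372490472473], [0.0, 423.81001333685174, 198.58361806339383], [0.0, 0.0, 1.0]]
```

View pics/top0.png

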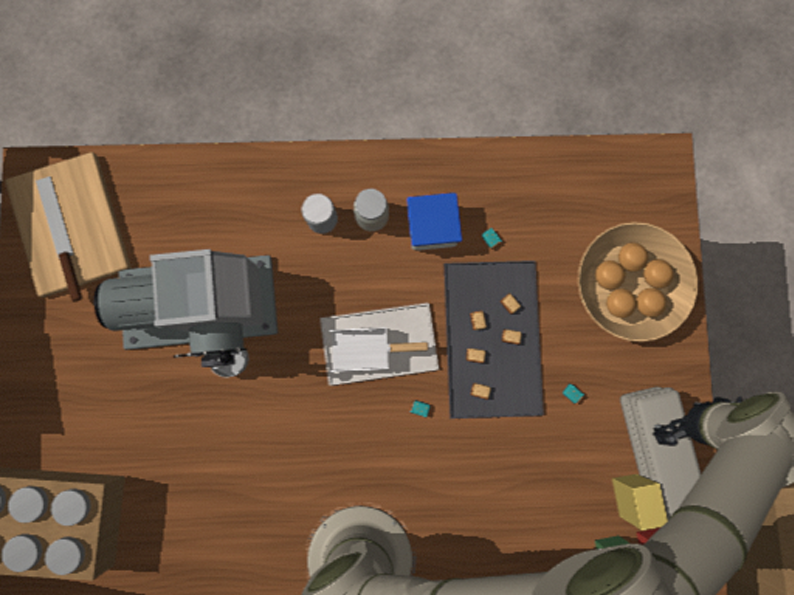

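View pics/side0.png

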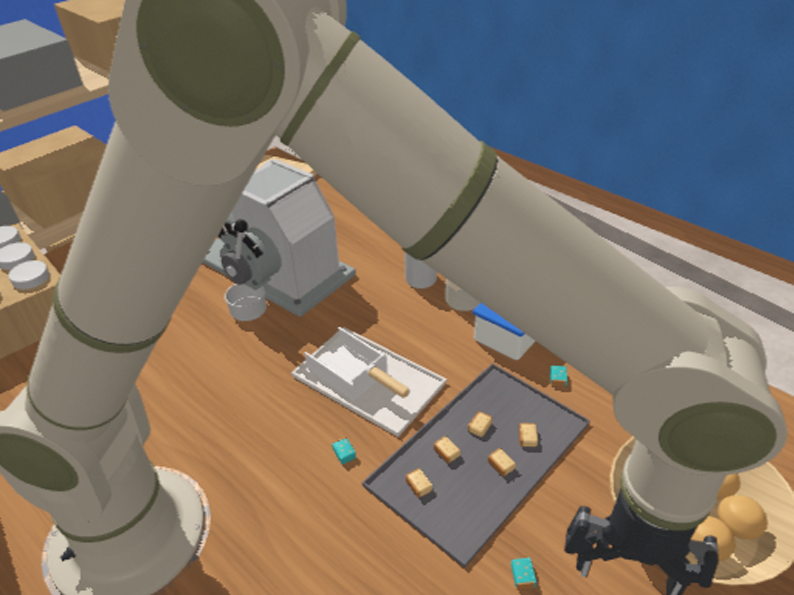

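```bash
python3 - <<'E'
from h import *
f=np.load("top.npy",allow_pickle=True).item(); s=np.load("side.npy",allow_pickle=True).item()
save(f,"tmill.png",(50,140,190,260),5.5); save(f,"ttray.png",(195,180,295,260),7.5); save(f,"tsheet.png",(270,120,400,285),3.6)
save(s,"smill.png",(125,95,235,215),5)
W=cloud(f)
hsv=cv2.cvtColor(f["pixels"],cv2.COLOR_RGB2HSV)
# rusks: orange in sheet
m=((hsv[...,0]<22)&(hsv[...,1]>80)&(hsv[...,2]>150)).astype(np.uint8); m[:, :284]=0;m[:,355:]=0;m[:165]=0;m[275:]=0
n,l,st,c=cv2.connectedComponentsWithStats(m)
for i in range(1,n):
    if st[i,4]<15: continue
    P=W[(l==i)]; P=P[~np.isnan(P[:,0])]; t=P[P[:,2]>np.median(P[:,2])-.004]
    (cx,cy),(w,h),a=cv2.minAreaRect((t[:,:2]*1000).astype(np.float32))
    b=cv2.boxPoints(((cx,cy),(w,h),a)); e0=b[1]-b[0];e1=b[2]-b[1]; L=e0 if np.hypot(*e0)>np.hypot(*e1) else e1
    print(c[i].round(1),st[i,4],"top z",np.median(t[:,2]).round(4),"c",round(cx),round(cy),"size",round(w),round(h),"long-axis yaw",np.degrees(np.arctan2(L[1],L[0])).round(0)%180)
# sheet: dark
E
```

```text
[329.2 195.3] 66 top z 0.0207 c 581 -370 size 35 25 long-axis yaw 38.0
[308.2 206.1] 71 top z 0.0218 c 543 -290 size 38 25 long-axis yaw 8.0
[329.8 216.5] 73 top z 0.0214 c 503 -369 size 37 25 long-axis yaw 80.0
[306.6 228.5] 70 top z 0.0209 c 461 -281 size 37 24 long-axis yaw 80.0
[309.6 251.6] 73 top z 0.0205 c 377 -289 size 38 25 long-axis yaw 74.0
```

View pics/tmill.png

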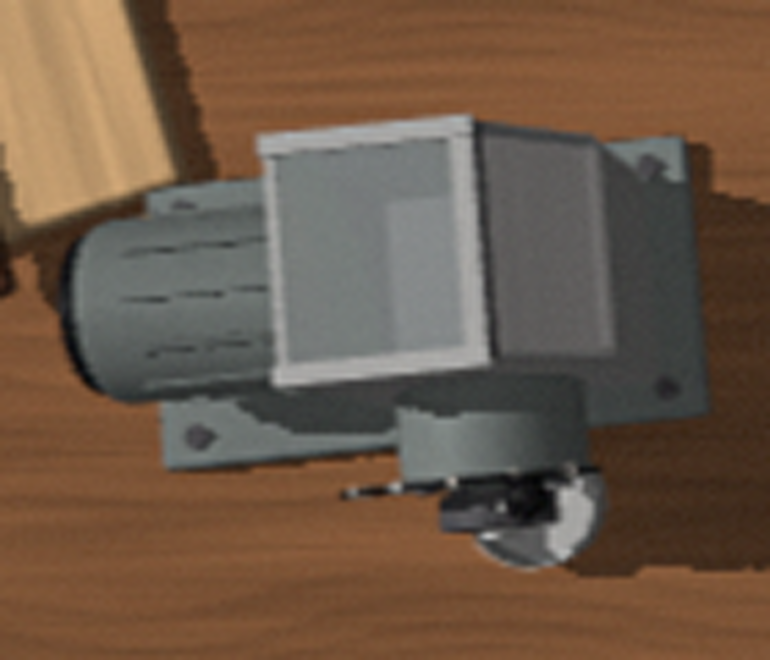

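View pics/ttray.png

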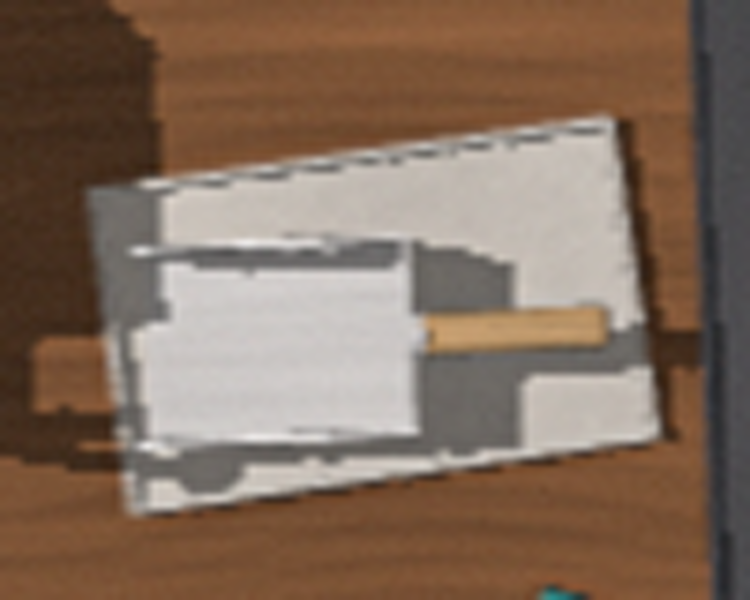

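View pics/tsheet.png

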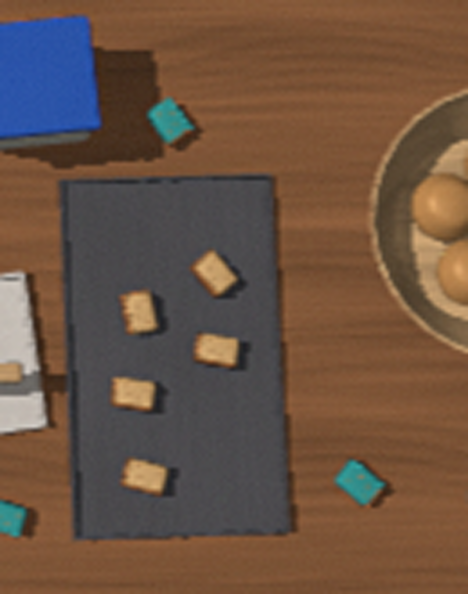

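View pics/smill.png

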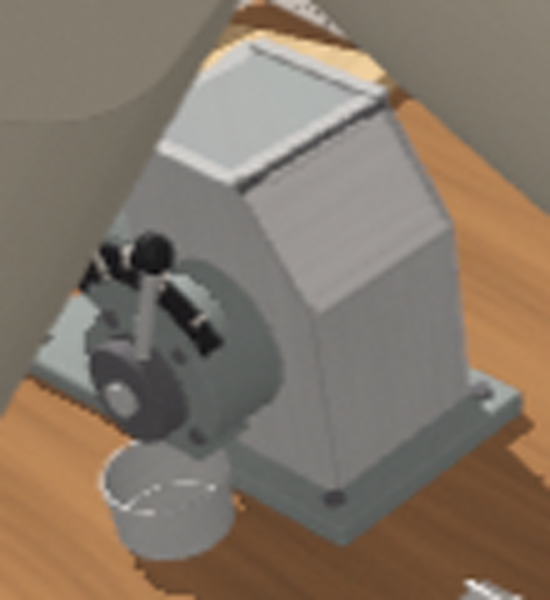

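```bash
python3 - <<'E'
from h import *
f=np.load("top.npy",allow_pickle=True).item(); s=np.load("side.npy",allow_pickle=True).item()
W=cloud(f);S=cloud(s)
P=W[140:260,50:190].reshape(-1,3); 
for lo,hi in((.235,.262),):
    t=P[(P[:,2]>lo)&(P[:,2]<hi)]
    r=cv2.minAreaRect((t[:,:2]*1000).astype(np.float32)); print(len(t),np.median(t[:,2]),r,cv2.boxPoints(r))
for (u,v) in ((258,137),(470,117),(492,362),(277,385)):
    print("roof",onplane(f,50+u/5.5,140+v/5.5,.25).round(4), W[int(140+v/5.5),int(50+u/5.5)])
for (u,v) in ((685,137),(707,412),(165,467)):
    print("base",onplane(f,50+u/5.5,140+v/5.5,.012).round(4), W[int(140+v/5.5),int(50+u/5.5)])
# tray corners, crop scale 7.5 off 195,180
for n,(u,v) in dict(TL=(90,185),TR=(614,118),BR=(660,437),BL=(133,514)).items():
    print("tray",n,onplane(f,195+u/7.5,180+v/7.5,.012).round(4))
for n,(u,v,z) in dict(h0=(428,332,.061),h1=(606,324,.061),rearL=(410,240,.052),rearR=(418,435,.05)).items():
    print(n,onplane(f,195+u/7.5,180+v/7.5,z).round(4),W[int(180+v/7.5),int(195+u/7.5)])
# knob: side view crop (125,95) s5 at (153,253); top crop at (528,500)
print("knob side",S[95+50,125+30],S[95+51,125+31]); print("knob top",W[140+91,50+96],W[230,145],W[231,147])
E
```

```text
1947 0.24683685616602832 ((564.206787109375, 320.9230651855469), (239.3012237548828, 138.6384735107422), 9.075872421264648) [[435.1196  370.5005 ]
 [456.98874 233.59772]
 [693.29395 271.34564]
 [671.4248  408.2484 ]]
roof [0.6719 0.3968 0.25  ] [0.72257482 0.49300566 0.00097117]
roof [0.6805 0.2772 0.25  ] [0.68156993 0.27890223 0.24892446]
roof [0.5404 0.2645 0.25  ] [0.54279253 0.26537716 0.25204899]
roof [0.5306 0.3845 0.25  ] [0.53052591 0.38507369 0.25153204]
base [0.7099 0.1992 0.012 ] [0.71446792 0.20228058 0.00606909]
base [0.5238 0.1859 0.012 ] [0.52672453 0.18669427 0.0185816 ]
base [0.4968 0.5441 0.012 ] [0.50021063 0.54458466 0.01086751]
tray TL [0.5587 0.0812 0.012 ]
tray TR [ 0.5851 -0.1771  0.012 ]
tray BR [ 0.428  -0.1945  0.012 ]
tray BL [0.3979 0.0628 0.012 ]
h0 [ 0.4805 -0.0826  0.061 ] [ 0.48151307 -0.08235185  0.06014158]
h1 [ 0.482 -0.167  0.061] [ 0.48295127 -0.16437067  0.05732335]
rearL [ 0.5249 -0.0751  0.052 ] [ 0.52424219 -0.07279859  0.06368499]
rearR [ 0.4322 -0.0766  0.05  ] [ 0.43231381 -0.07380966  0.01004764]
knob side [0.46265837 0.2391734  0.24973645] [0.46366545 0.23646314 0.24683155]
knob top [0.4620399  0.24283345 0.25611892] [0.46505499 0.24477145 0.26045172] [0.46206791 0.24090148 0.25168023]
```

Call:
play_rows([
  [20, 10, 40, 0, 0, 0, 1],
  [30, 60, 80, 0, 0, 0, 1],
  [40, 110, 120, 0, 0, -0.05, 1],
  [50, 160, 150, 0, 0, -0.1, 1],
  [60, 205, 170, 0, 0, -0.15, 1],
  [70, 250, 180, 0, 0, -0.2, 1],
  [80, 295, 180, 0, 0, -0.25, 1],
  [90, 340, 180, 0, 0, -0.3, 1],
  [100, 385, 180, 0, 0, -0.35, 1],
  [110, 430, 180, 0, 0, -0.375, 1],
])

```text
time: 1.1
eef_pos: [0.4251, -0.2365, 0.4113]
ee_rot: [3.141, -0.0, 0.079]
ft_force: [0.2, -0.2, -0.7]
opening: 0.0851
```

```bash
cat >> h.py <<'E'
mo=np.array([0.6086,0.2959]); my=np.radians(94.5)
def mill(x,y,z):
    c,s=np.cos(my),np.sin(my); return np.array([mo[0]+c*x-s*y,mo[1]+s*x+c*y,z])
E
python3 - <<'E'
from h import *
st=sensors.observe();print(st["eef_pos"],st["ee_rot"],st["joint_positions"].round(2))
f=grab("top");s=grab("side");np.save("top1.npy",f,allow_pickle=True);np.save("side1.npy",s,allow_pickle=True)
for fr,n,c,k in((f,"tm1.png",(50,140,190,260),5.5),(s,"sm1.png",(125,95,235,215),5)):
    im=cv2.resize(fr["pixels"][c[1]:c[3],c[0]:c[2],::-1],None,fx=k,fy=k,interpolation=cv2.INTER_CUBIC).copy()
    def L(a,b,col):
        p=[(proj(fr,mill(*q))-np.array(c[:2])+.5)*k for q in(a,b)]
        cv2.line(im,tuple(int(v) for v in p[0]),tuple(int(v) for v in p[1]),col,1,cv2.LINE_AA)
    m=.001
    for y in(-.070,.070):
        L((-.075,y,.168),(-.023,y,.239),(0,0,255)); L((-.075,y,.168),(-.075,y,.012),(0,0,255)); L((-.02,y,.25),(.095,y,.25),(0,255,0))
    L((-.075,-.07,.168),(-.075,.07,.168),(0,0,255));L((-.023,-.07,.239),(-.023,.07,.239),(0,0,255));L((-.02,-.07,.25),(-.02,.07,.25),(0,255,0));L((.095,-.07,.25),(.095,.07,.25),(0,255,0))
    cv2.imwrite("pics/"+n,im)
save(s,"s1.png",s=1.5)
E
```

```text
[ 0.42508744 -0.23651816  0.41130417] [ 3.14135171e+00 -1.74322192e-04  7.88398950e-02] [ 0.46  0.13 -0.08  1.88  0.01  1.13 -1.11]
```

View pics/tm1.png

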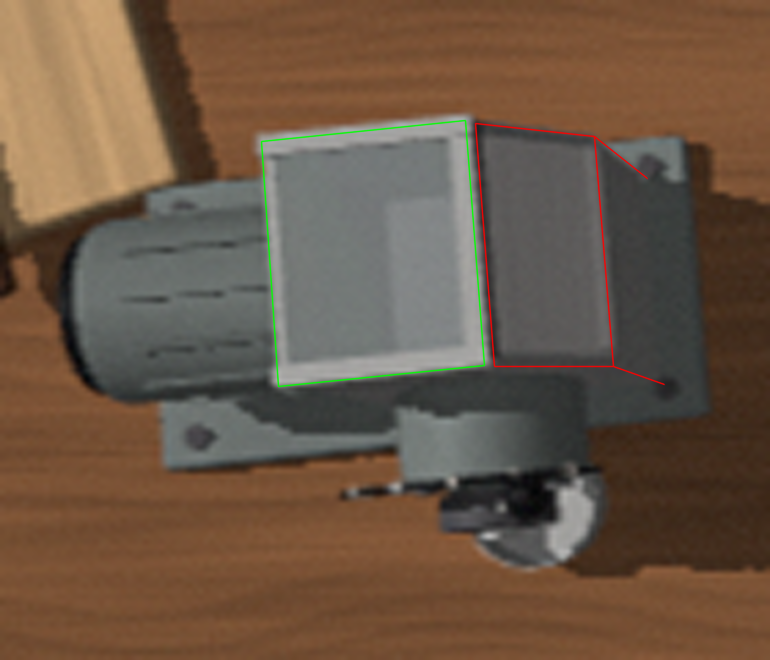

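View pics/sm1.png

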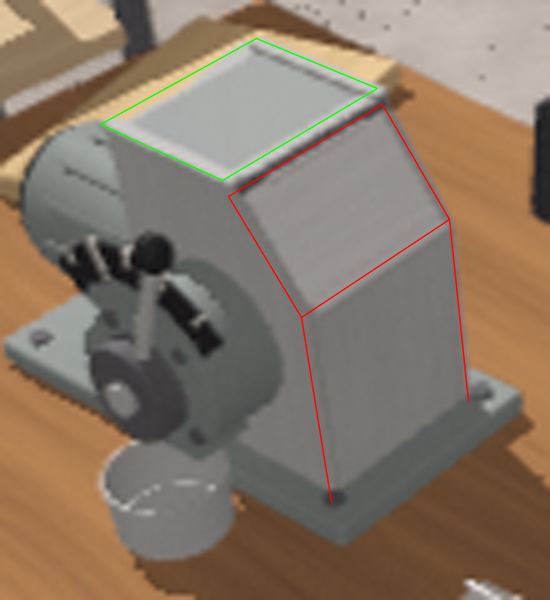

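View pics/s1.png

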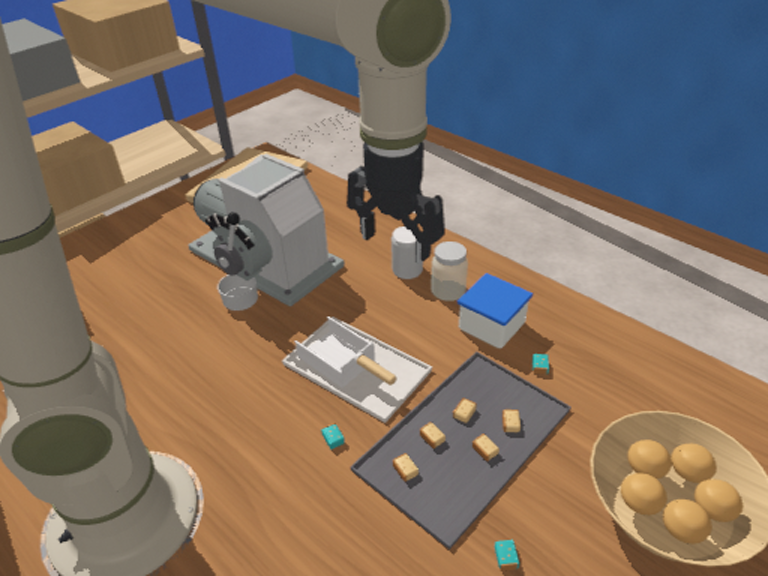

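```bash
python3 - <<'E'
from h import *
from scipy.optimize import least_squares
f=np.load("top1.npy",allow_pickle=True).item(); s=np.load("side1.npy",allow_pickle=True).item()
T=lambda u,v:np.array([50+u/5.5-.5,140+v/5.5-.5]); Q=lambda u,v:np.array([125+u/5-.5,95+v/5-.5])
# triangulate
def tri(a,b):
    def e(X): return np.r_[proj(f,X)-a,proj(s,X)-b]
    r=least_squares(e,[.6,.25,.2]);return r.x,r.fun
for n,a,b in(("sillL",T(600,135),Q(450,228)),("sillR",T(613,353),Q(318,308)),("roofFL",T(470,117),Q(385,92)),("roofFR",T(492,362),Q(238,184)),("roofRL",T(258,137),Q(257,38)),("upL",T(478,122),Q(385,107)),("upR",T(494,360),Q(243,190))):
    X,r=tri(a,b); print(n,X.round(4),r.round(1))
W=cloud(f);S=cloud(s)
# front sloped panel plane & vertical front from side depth
def plane(P):
    P=P[~np.isnan(P).any(1)];c=P.mean(0);u,d,v=np.linalg.svd(P-c);return c,v[2],d[2]/len(P)**.5
p=S[95+33:95+46,125+60:125+78].reshape(-1,3);print("slope",plane(p))
p=S[95+60:95+80,125+68:125+88].reshape(-1,3);print("front",plane(p))
p=W[140+30:140+58,50+92:50+106].reshape(-1,3);print("slope top",plane(p))
p=S[95+25:95+48,125+27:125+45].reshape(-1,3)
print("side wall",plane(S[95+36:95+45,125+37:125+45].reshape(-1,3)))
# knob tri
print("knob",tri(T(528,500),Q(153,253)))
im=s["pixels"][130:195,135:190,::-1]; cv2.imwrite("pics/lev.png",cv2.resize(im,None,fx=10,fy=10,interpolation=cv2.INTER_CUBIC)[:600])
E
```

```text
sillL [0.6853 0.2258 0.1615] [-0.3  0.4  0.5 -0. ]
sillR [0.5544 0.214  0.171 ] [ 0.4 -0.6 -0.7  0.1]
roofFL [0.6832 0.2793 0.2468] [ 0.1 -0.2 -0.2  0. ]
roofFR [0.5445 0.2651 0.2474] [ 0.5 -0.8 -0.9  0.1]
roofRL [0.6736 0.3991 0.2485] [-0.1  0.1  0.1 -0. ]
upL [0.6816 0.2779 0.2367] [-0.  0.  0. -0.]
upR [0.5466 0.2651 0.2419] [ 0.7 -0.9 -1.1  0.1]
slope (array([0.61626251, 0.24812508, 0.21001662]), array([-0.06942886,  0.80266681, -0.59237288]), np.float64(0.0023455728305446025))
front (array([0.61397962, 0.21842046, 0.10174209]), array([ 0.08198054, -0.99662648, -0.00385415]), np.float64(0.0017914332701380242))
slope top (array([0.6155371 , 0.2475033 , 0.20572577]), array([ 0.0616639 , -0.82343552,  0.56404921]), np.float64(0.002125379616669324))
side wall (array([0.54045034, 0.29467905, 0.2233252 ]), array([0.99874442, 0.04753613, 0.01580797]), np.float64(0.0014660075780673903))
knob (array([0.46548904, 0.2463998 , 0.24459681]), array([ 0.28937726, -0.42943262, -0.50235077,  0.03283067]))
```

View pics/lev.png

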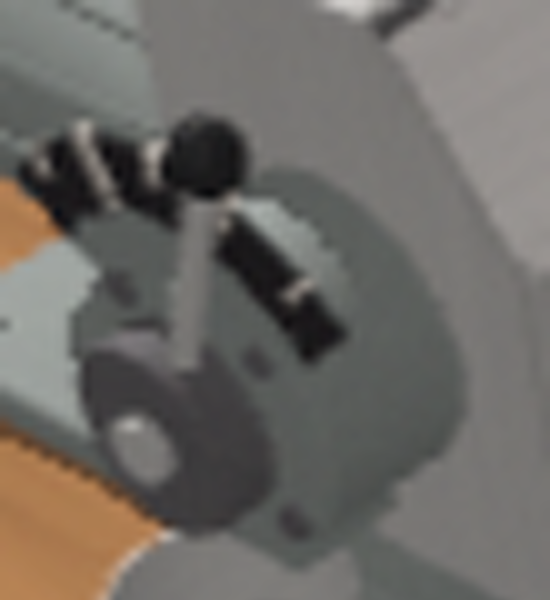

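```bash
sed -i 's/^mo=.*/mo=np.array([0.6105,0.2940]); my=np.radians(94.7)/' h.py; cat >> h.py <<'E'
def tomill(X):
    c,s=np.cos(my),np.sin(my); d=np.asarray(X)[...,:2]-mo; return np.stack([c*d[...,0]+s*d[...,1],-s*d[...,0]+c*d[...,1],np.asarray(X)[...,2]],-1)
E
python3 - <<'E'
from h import *
f=np.load("top1.npy",allow_pickle=True).item(); s=np.load("side1.npy",allow_pickle=True).item()
S=tomill(cloud(s))*1000;T=tomill(cloud(f))*1000
L=lambda u,v:(int(round(130+v/10-.5)),int(round(135+u/10-.5)))
for n,u,v in(("hub",145,450),("hub",150,440),("disc",220,440),("disc",120,360),("m0",300,288),("m20",225,215),("m40",155,155),("m60a",82,130),("m60b",110,205),("m80",40,165),("rod",190,330),("rod",200,240),("knob",208,155),("knob",195,140),("plate",250,240)):
    print(n,S[L(u,v)].round(0))
print(T[226:236,140:152,2].round(0))
k=S[142:150,150:160].reshape(-1,3);k=k[(k[:,2]>230)&(k[:,1]>135)];print(len(k),k.mean(0))
# sphere fit
from scipy.optimize import least_squares
k2=T[226:236,140:152].reshape(-1,3);k2=k2[(k2[:,2]>235)&(k2[:,1]>130)]
for kk in(k,k2):
    r=least_squares(lambda c:np.linalg.norm(kk-c,axis=1)-13,[-40,147,245]);print(len(kk),r.x)
E
```

```text
hub [  4. 165. 126.]
hub [ -0. 164. 128.]
disc [-25. 159. 136.]
disc [ 18. 160. 149.]
m0 [-47. 133. 193.]
m20 [-22. 135. 210.]
m40 [ 12. 132. 217.]
m60a [166.  52. 124.]
m60b [ 34. 135. 191.]
m80 [ 77. 132. 187.]
rod [-16. 150. 174.]
rod [-30. 153. 212.]
knob [-46. 154. 252.]
knob [-42. 154. 254.]
plate [-35. 136. 205.]
[[215. 213. 217.  nan 249. 252. 244. 245. 206. 199. 190. 188.]
 [193. 186. 182. 253. 257. 253. 256. 251. 243. 157.  95.  91.]
 [ 95.  86. 254. 256. 259. 256. 255. 258. 254. 245. 125.  87.]
 [151. 155. 256. 259. 256. 256. 257. 256. 250. 244. 134. 124.]
 [158. 245. 256. 253. 258. 258. 264. 250. 254. 250. 131. 124.]
 [157. 173. 253. 256. 257. 257. 256. 257. 250. 246. 134. 120.]
 [158. 171. 247. 258. 252. 251. 254. 254. 245. 134. 133. 122.]
 [161. 155. 153. 250. 252. 252. 254. 247. 242. 139. 132. 127.]
 [155. 152. 155. 157. 154. 149. 149. 147. 141. 141. 134. 124.]
 [155. 151. 150. 148. 141. 137. 118. 109. 102.   4.   5.   7.]]
57 [-43.18334238 151.52240983 248.50141055]
57 [-36.68637647 148.02187391 243.51611224]
56 [-34.12017332 147.21219005 245.0949053 ]
```

```bash
cat > ov.py <<'E'
from h import *
def overlay(s,name,axs,lever=None,crop=(135,125,190,185),k=10):
    ims=[]
    for ax in axs:
        c=crop
        im=cv2.resize(s["pixels"][c[1]:c[3],c[0]:c[2],::-1],None,fx=k,fy=k,interpolation=cv2.INTER_CUBIC).copy()
        def P(x,y,z): return tuple(int(v) for v in (proj(s,mill(x/1000,y/1000,z/1000))-np.array(c[:2])+.5)*k)
        for a in(0,20,40,60,80):
            p=np.radians(a-40); 
            cv2.line(im,P(ax+84*np.sin(p),134,120+84*np.cos(p)),P(ax+106*np.sin(p),134,120+106*np.cos(p)),(0,255,255) if a==60 else (0,0,255),1)
        if lever is not None:
            p=np.radians(lever-40);cv2.line(im,P(ax,147,120),P(ax+132*np.sin(p),147,120+132*np.cos(p)),(0,255,0),1)
        ims.append(im)
    im=np.hstack(ims); 
    sc=min(1,800/im.shape[1],600/im.shape[0])
    cv2.imwrite("pics/"+name,cv2.resize(im,None,fx=sc,fy=sc,interpolation=cv2.INTER_AREA))
E
python3 - <<'E'
from ov import *
s=np.load("side1.npy",allow_pickle=True).item()
overlay(s,"ov1.png",(4,10),20.6,k=8)
E
```

```text
(no output)
```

View pics/ov1.png

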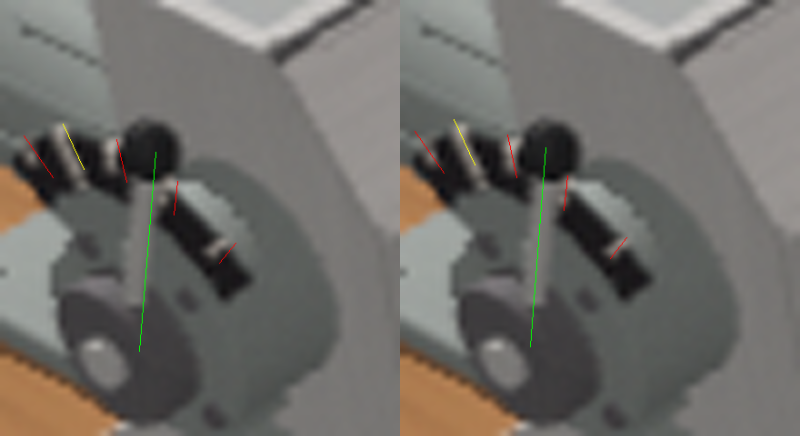

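```bash
python3 - <<'E'
from h import *
p=sensors.observe()["eef_pos"]
for x,z in((-36.5,.33),(-36.5,.232),(53.5,.232)):
    q=mill(x/1000,.150,z); print(q.round(4),((q-p)*1000).round(1))
E
```

```text
[0.464  0.2453 0.33  ] [ 37.3 477.2 -81.4]
[0.464  0.2453 0.232 ] [  37.3  477.2 -179.4]
[0.4566 0.335  0.232 ] [  29.9  566.9 -179.4]
```

Call:
play_rows([
  [4, 45, 0, 0, 0, 0, 0.4],
  [8, 93, 0, 0, 0, 0, 0.4],
  [12, 141, 0, 0, 0, 0, 0.4],
  [16, 189, 0, 0, 0, 0, 0.4],
  [20, 237, -10, 0, 0, 0, 0.4],
  [24, 285, -20, 0, 0, 0, 0.4],
  [28, 333, -30, 0, 0, 0, 0.4],
  [32, 381, -40, 0, 0, 0, 0.4],
  [35, 429, -60, 0, 0, 0, 0.4],
  [37, 477, -80, 0, 0, 0, 0.4],
])

```text
time: 2.2
eef_pos: [0.4622, 0.2362, 0.3321]
ee_rot: [-3.141, -0.001, 0.08]
ft_force: [0.9, -0.9, 0.2]
opening: 0.06
```

Call:
play_rows([
  [0, 0, -20, 0, 0, 0, 0.4],
  [0, 0, -50, 0, 0, 0, 0.4],
  [0, 0, -80, 0, 0, 0, 0.4],
  [0, 0, -97, 0, 0, 0, 0.4],
  [0, 0, -97, 0, 0, 0, 0.4],
  [0, 0, -97, 0, 0, 0, 0.4],
])

```text
time: 2.8
eef_pos: [0.4622, 0.2346, 0.2359]
ee_rot: [3.141, 0.001, 0.081]
ft_force: [0.5, 0.9, 1.0]
opening: 0.0595
```

```bash
python3 - <<'E'
from h import *
f=grab("top");s=grab("side");save(f,"t2.png",(70,160,190,260),5);save(s,"s2.png",(110,60,250,220),3.7)
print(sensors.observe()["eef_pos"])
E
```

```text
[0.46262404 0.23489795 0.23678674]
```

View pics/t2.png

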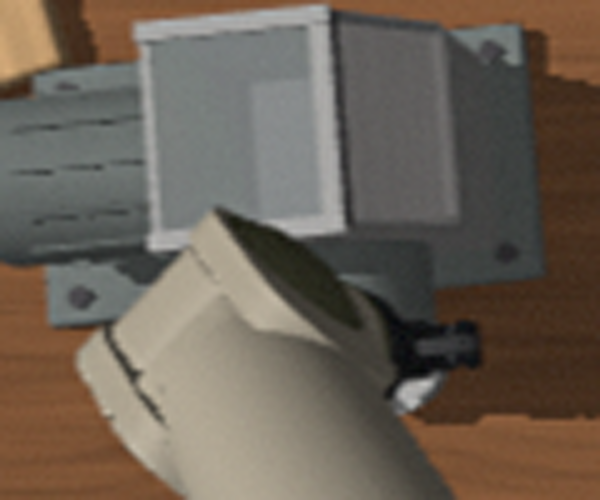

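View pics/s2.png

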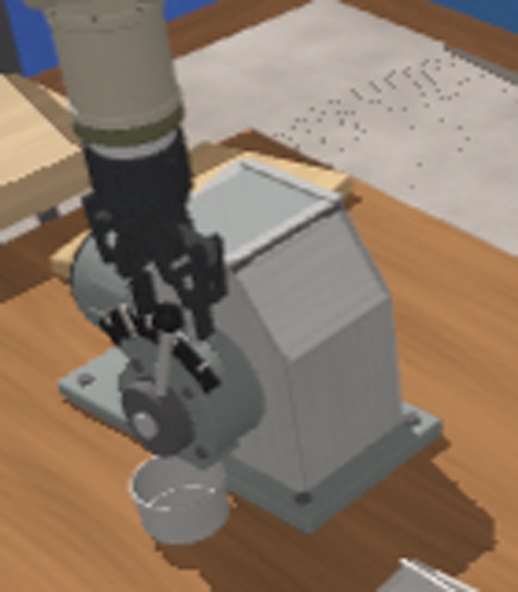

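Call:
play_rows([
  [2, 10, -4, 0, 0, 0, 0.4],
  [2, 10, -4, 0, 0, 0, 0.2],
  [2, 10, -4, 0, 0, 0, -0.6],
  [2, 10, -4, 0, 0, 0, -0.6],
  [2, 10, -4, 0, 0, 0, -0.6],
  [2, 10, -4, 0, 0, 0, -0.6],
  [2, 10, -4, 0, 0, 0, -0.6],
  [2, 10, -4, 0, 0, 0, -0.6],
], squeeze=20)

```text
time: 3.7
eef_pos: [0.4641, 0.2446, 0.2319]
ee_rot: [-3.142, -0.0, 0.081]
ft_force: [-0.6, 0.0, 3.2]
opening: 0.0243
```

Call:
play_rows([
  [-1, 11, 3.5, 0, 0, 0, -0.6],
  [-2, 22, 6, 0, 0, 0, -0.6],
  [-3, 33.5, 7.5, 0, 0, 0, -0.6],
  [-4, 45, 8, 0, 0, 0, -0.6],
  [-5, 56.5, 7.5, 0, 0, 0, -0.6],
  [-6, 68, 6, 0, 0, 0, -0.6],
  [-6.5, 79, 3.5, 0, 0, 0, -0.6],
  [-7.5, 90.5, 0, 0, 0, 0, -0.6],
  [-7.5, 90.5, 0, 0, 0, 0, -0.6],
  [-7.5, 90.5, 0, 0, 0, 0, -0.6],
])

```text
time: 4.7
eef_pos: [0.4562, 0.336, 0.2313]
ee_rot: [-3.141, 0.001, 0.082]
ft_force: [1.7, 1.2, -2.4]
opening: 0.0241
```

Call:
play_rows([
  [0, 0, 0, 0, 0, 0, 0.3],
  [0, 0, 0, 0, 0, 0, 0.3],
  [0, 0, 0, 0, 0, 0, 0.3],
  [0, 0, 20, 0, 0, 0, 0.3],
  [0, 0, 60, 0, 0, 0, 0.3],
  [0, 0, 100, 0, 0, 0, 0.3],
  [0, -45, 120, 0, 0, 0, 0.5],
  [0, -90, 120, 0, 0, 0, 1],
  [0, -135, 120, 0, 0, 0, 1],
  [0, -180, 120, 0, 0, 0, 1],
])

```text
time: 5.7
eef_pos: [0.4562, 0.1534, 0.3522]
ee_rot: [-3.141, -0.001, 0.081]
ft_force: [0.9, 0.1, -0.6]
opening: 0.0856
```

```bash
python3 - <<'E'
from ov import *
from scipy.optimize import least_squares
f=grab("top");s=grab("side");np.save("side3.npy",s,allow_pickle=True)
overlay(s,"ov3.png",(9,),60,k=10); save(s,"s3.png",s=1.4); save(f,"t3.png",(50,140,190,260),5)
for k,W in (("side",tomill(cloud(s))*1000),("top",tomill(cloud(f))*1000)):
    K=W.reshape(-1,3);K=K[(abs(K[:,1]-147)<20)&(abs(K[:,0]-54)<25)&(abs(K[:,2]-250)<15)]
    r=least_squares(lambda c:np.linalg.norm(K-c,axis=1)-13,[54,147,244],loss="soft_l1");print(k,len(K),r.x)
E
```

```text
side 55 [ 52.77218932 145.85329655 244.96905317]
top 0 [ 54. 147. 244.]
```

View pics/ov3.png

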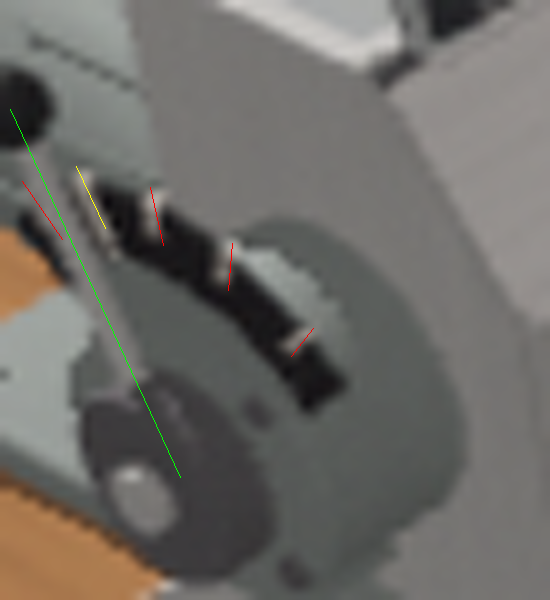

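View pics/t3.png

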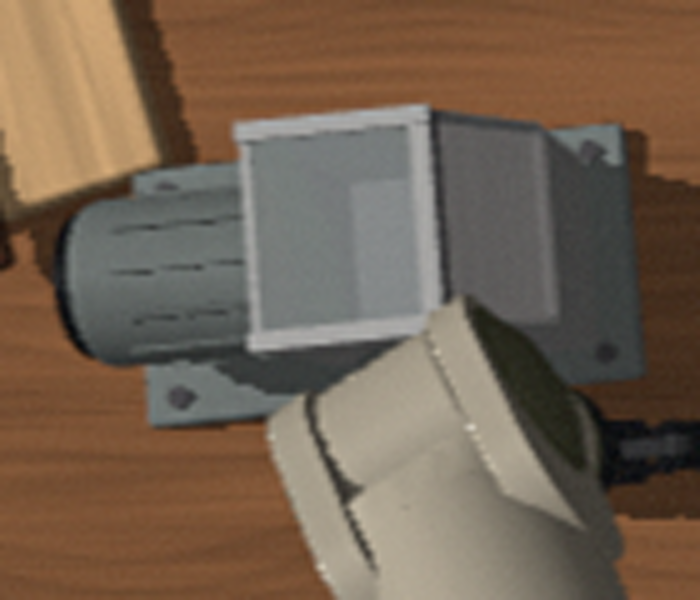

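View pics/s3.png

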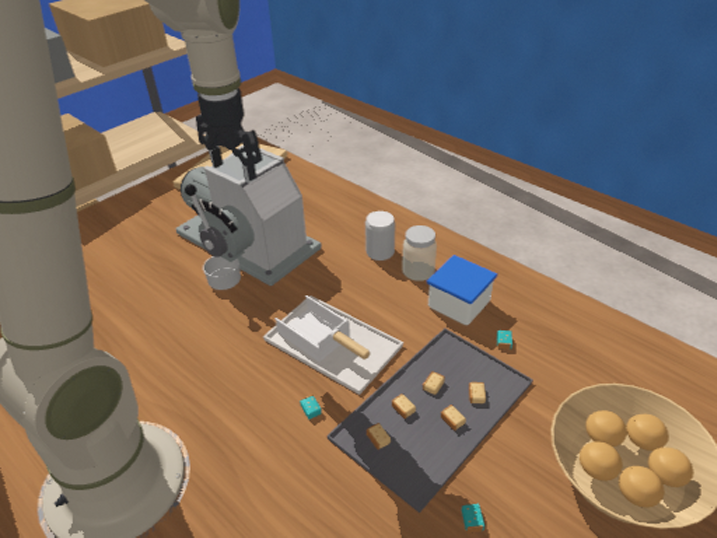

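Call:
play_rows([
  [0, -45, 0, 0, 0, 0, 1],
  [0, -93, 0, 0, 0, 0, 1],
  [0, -141, 0, 0, 0, 0, 1],
  [0, -189, 0, 0, 0, 0, 1],
  [0, -237, 0, 0, 0, 0, 1],
  [0, -285, -10, 0, 0, 0, 1],
  [0, -333, -30, 0, 0, 0, 1],
  [0, -333, -30, 0, 0, 0, 1],
])

```text
time: 6.6
eef_pos: [0.4552, -0.1832, 0.3199]
ee_rot: [3.141, 0.003, 0.073]
ft_force: [-0.4, 0.4, 0.2]
opening: 0.0856
```

```bash
python3 - <<'E'
from ov import *
from scipy.optimize import least_squares
f=grab("top");s=grab("side");np.save("side4.npy",s,allow_pickle=True);np.save("top4.npy",f,allow_pickle=True)
print(sensors.observe()["eef_pos"])
overlay(s,"ov4.png",(7,11),60,k=8); save(f,"t4.png",s=1.5)
for k,W in (("side",tomill(cloud(s))*1000),("top",tomill(cloud(f))*1000)):
    K=W.reshape(-1,3);K=K[(abs(K[:,1]-147)<20)&(abs(K[:,0]-54)<25)&(abs(K[:,2]-250)<15)]
    r=least_squares(lambda c:np.linalg.norm(K-c,axis=1)-13,[54,147,244],loss="soft_l1");print(k,len(K),r.x)
E
```

```text
[ 0.45647601 -0.17830916  0.32129867]
side 53 [ 52.37597848 146.88860956 244.56317918]
top 59 [ 55.21295566 147.37396455 246.03245153]
```

View pics/t4.png

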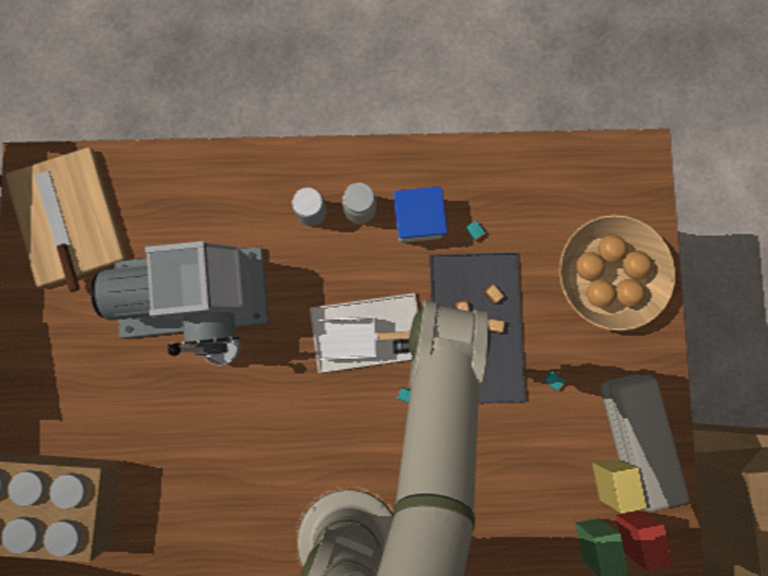

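View pics/ov4.png

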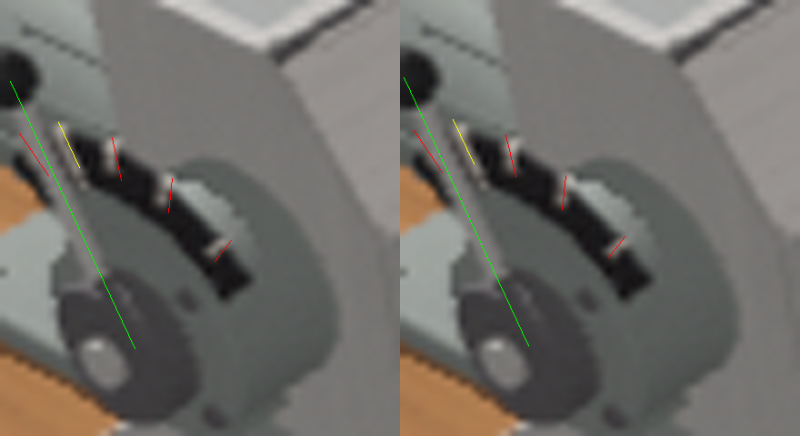

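```bash
python3 - <<'E'
from h import *
f=np.load("top.npy",allow_pickle=True).item()
for n,(u,v,z) in dict(lipL=(137,325,.007),lipR=(145,440,.007),wFL=(130,250,.048),wFR=(135,450,.048),wRL=(410,242,.058),wRR=(418,435,.058),handle1=(606,324,.061),h2=(606,308,.061),h3=(606,342,.061),floorRL=(395,272,.007)).items():
    print(n,onplane(f,195+u/7.5-.5,180+v/7.5-.5,z).round(4))
for (u,v),a in zip(((329.2,195.3),(308.2,206.1),(329.8,216.5),(306.6,228.5),(309.6,251.6)),(38,8,80,80,74)):
    print(onplane(f,u,v,.021).round(4),a)
m=cv2.resize(f["pixels"][185:260,295:345,::-1],None,fx=8,fy=8,interpolation=cv2.INTER_CUBIC);cv2.imwrite("pics/r.png",m)
E
```

```text
lipL [0.4916 0.0616 0.007 ]
lipR [0.4354 0.0586 0.007 ]
wFL [0.5258 0.0606 0.048 ]
wFR [0.4306 0.0597 0.048 ]
wRL [ 0.5254 -0.0734  0.058 ]
wRR [ 0.434  -0.0748  0.058 ]
handle1 [ 0.4839 -0.1653  0.061 ]
h2 [ 0.4914 -0.1655  0.061 ]
h3 [ 0.4753 -0.165   0.061 ]
floorRL [ 0.5142 -0.0654  0.007 ]
[ 0.5807 -0.3695  0.021 ] 38
[ 0.5429 -0.2904  0.021 ] 8
[ 0.5026 -0.3682  0.021 ] 80
[ 0.4611 -0.2813  0.021 ] 80
[ 0.3772 -0.2889  0.021 ] 74
```

View pics/r.png

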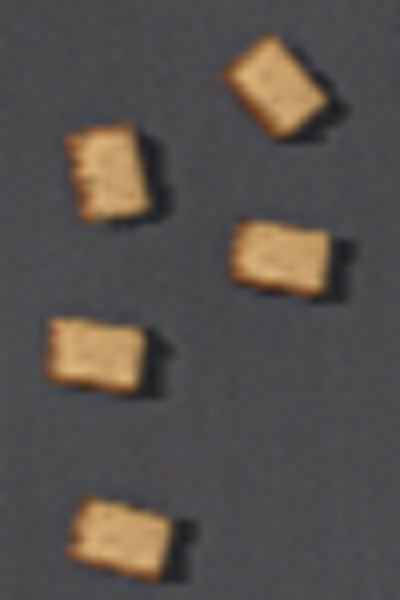

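Call:
play_rows([
  [-8, -11, -20, 0, 0, 0.14, 0.5],
  [-16, -22, -40, 0, 0, 0.28, 0.5],
  [-24, -33, -60, 0, 0, 0.42, 0.5],
  [-32, -44, -80, 0, 0, 0.56, 0.5],
  [-40, -55, -110, 0, 0, 0.7, 0.5],
  [-50, -70, -140, 0, 0, 0.84, 0.5],
  [-60, -85, -170, 0, 0, 0.98, 0.4],
  [-70, -100, -200, 0, 0, 1.12, 0.4],
  [-79, -111, -221, 0, 0, 1.16, 0.4],
  [-79, -111, -221, 0, 0, 1.16, 0.4],
])

```text
time: 7.7
eef_pos: [0.3766, -0.2881, 0.0991]
ee_rot: [-3.138, -0.001, 1.241]
ft_force: [-0.1, 0.1, 0.1]
opening: 0.06
```

```bash
python3 - <<'E'
from h import *
st=sensors.observe();print(st["eef_pos"],np.degrees(st["ee_rot"]),st["joint_positions"].round(2))
s=grab("side");save(s,"s5.png",(200,220,400,384),3.6)
E
```

```text
[ 0.37661688 -0.28813928  0.09914143] [-1.79800157e+02 -6.87814907e-02  7.10995124e+01] [ 0.74  0.54 -0.29  2.26  0.39  0.39 -0.2 ]
```

View pics/s5.png

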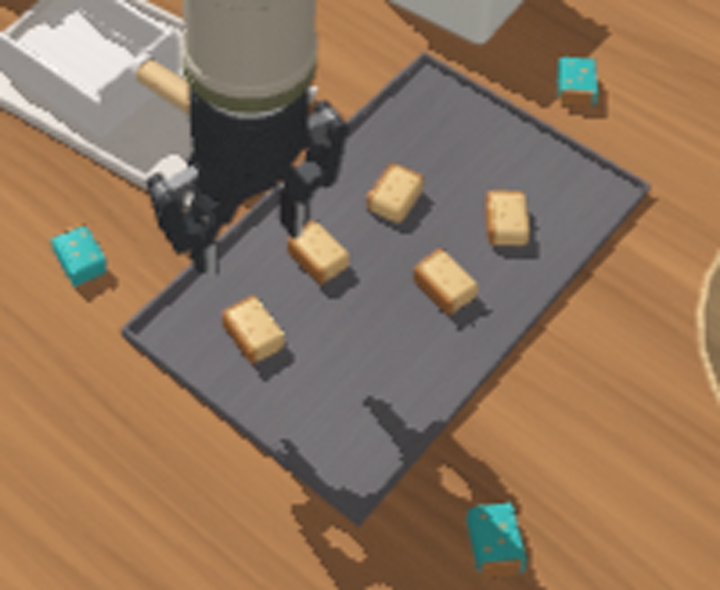

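Call:
play_rows([
  [0, 0, -40, 0, 0, 0, 0.3],
  [0, 0, -75, 0, 0, 0, 0.3],
  [0, 0, -92, 0, 0, 0, 0.3],
  [0, 0, -92, 0, 0, 0, 0.2],
  [0, 0, -92, 0, 0, 0, -0.8],
  [0, 0, -92, 0, 0, 0, -0.8],
  [0, 0, -92, 0, 0, 0, -0.8],
  [0, 0, -92, 0, 0, 0, -0.8],
  [0, 0, -92, 0, 0, 0, -0.8],
], squeeze=25)

```text
time: 8.65
eef_pos: [0.3788, -0.289, 0.0104]
ee_rot: [3.138, -0.0, 1.241]
ft_force: [1.3, 2.7, 10.6]
opening: 0.0293
```

Call:
play_rows([
  [0, 0, 40, 0, 0, 0, -0.8],
  [0, 0, 80, 0, 0, -0.1, -0.8],
  [10, 20, 113, 0, 0, -0.24, -0.8],
  [25, 50, 123, 0, 0, -0.38, -0.8],
  [40, 90, 123, 0, 0, -0.52, -0.8],
  [60, 130, 123, 0, 0, -0.66, -0.8],
  [80, 170, 123, 0, 0, -0.8, -0.8],
  [95, 200, 123, 0, 0, -0.94, -0.8],
  [110, 230, 123, 0, 0, -1.08, -0.8],
  [123, 259, 123, 0, 0, -1.22, -0.8],
])

```text
time: 9.65
eef_pos: [0.5014, -0.0282, 0.1329]
ee_rot: [-3.141, -0.002, 0.015]
ft_force: [0.7, -0.7, -0.5]
opening: 0.0293
```

Call:
play_rows([
  [0, 0, 0, 0, 0, 0, -0.8],
  [0, 0, 0, 0, 0, 0, -0.8],
])

```text
time: 9.85
eef_pos: [0.5006, -0.0291, 0.1325]
ee_rot: [-3.141, -0.001, 0.024]
ft_force: [-0.1, 0.2, -0.4]
opening: 0.0293
```

```bash
python3 - <<'E'
from h import *
st=sensors.observe();print(st["eef_pos"],np.degrees(st["ee_rot"]),st["joint_positions"].round(2))
s=grab("side");save(s,"s6.png",(150,190,350,350),3.6)
E
```

```text
[ 0.50058068 -0.02906902  0.13247753] [-1.79979647e+02 -4.40708503e-02  1.37336143e+00] [-0.09  0.49  0.05  2.2  -0.06  0.46 -1.54]
```

View pics/s6.png

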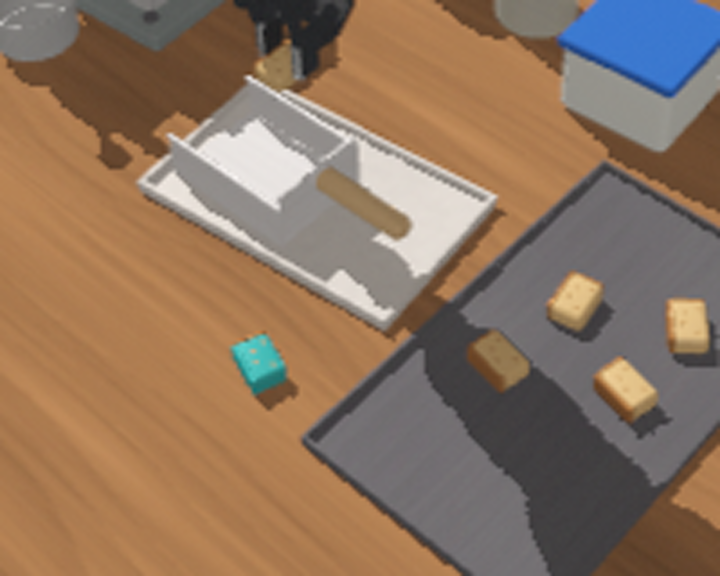

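Call:
play_rows([
  [0, 0, -40, 0, 0, 0, -0.8],
  [0, 0, -80, 0, 0, 0, -0.8],
  [0, 0, -106, 0, 0, 0, -0.8],
  [0, 0, -106, 0, 0, 0, -0.8],
  [0, 0, -106, 0, 0, 0, -0.1],
  [0, 0, -106, 0, 0, 0, -0.1],
  [0, 0, -106, 0, 0, 0, -0.1],
  [0, 0, -70, 0, 0, 0, -0.1],
  [0, 0, -20, 0, 0, 0, -0.1],
  [0, 0, 10, 0, 0, 0, 0],
])

```text
time: 10.9
eef_pos: [0.5011, -0.03, 0.1455]
ee_rot: [-3.141, -0.003, 0.021]
ft_force: [0.3, -0.0, -0.2]
opening: 0.0423
```

Call:
play_rows([
  [-4, -20, 0, 0, 0, 0.14, 0.3],
  [-8, -45, 0, 0, 0, 0.28, 0.4],
  [-12, -70, 0, 0, 0, 0.42, 0.4],
  [-16, -95, 0, 0, 0, 0.56, 0.4],
  [-20, -120, 0, 0, 0, 0.7, 0.4],
  [-24, -150, 0, 0, 0, 0.84, 0.4],
  [-28, -180, -10, 0, 0, 0.98, 0.4],
  [-32, -210, -20, 0, 0, 1.12, 0.4],
  [-36, -235, -30, 0, 0, 1.26, 0.4],
  [-40, -251, -40, 0, 0, 1.39, 0.4],
])

```text
time: 11.9
eef_pos: [0.4601, -0.2835, 0.1026]
ee_rot: [3.14, 0.002, 1.414]
ft_force: [0.2, 0.4, -0.2]
opening: 0.0598
```

```bash
python3 - <<'E'
from h import *
s=grab("side");st=sensors.observe();print(st["eef_pos"],np.degrees(st["ee_rot"]));f=grab("top");save(f,"t7.png",(190,130,400,290),3.6)
save(s,"s7.png",(150,190,350,350),3.6)
E
```

```text
[ 0.45850718 -0.28565382  0.1010477 ] [-1.79956411e+02  1.58721925e-01  8.13106382e+01]
```

View pics/s7.png

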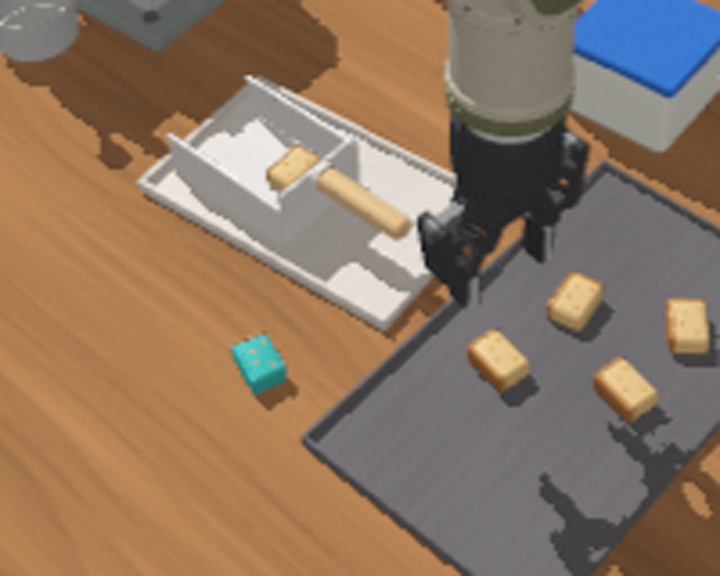

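View pics/t7.png

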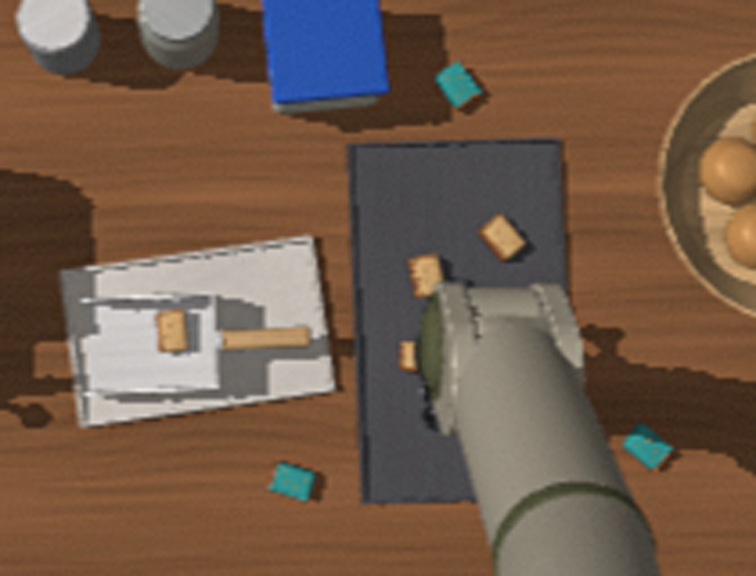

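Call:
play_rows([
  [0, 0, -20, 0, 0, 0, 0.3],
  [0, 0, -60, 0, 0, 0, 0.3],
  [0, 0, -90, 0, 0, 0, 0.3],
  [0, 0, -90, 0, 0, 0, 0.2],
  [0, 0, -90, 0, 0, 0, -0.8],
  [0, 0, -90, 0, 0, 0, -0.8],
  [0, 0, -90, 0, 0, 0, -0.8],
  [0, 0, -90, 0, 0, 0, -0.8],
])

```text
time: 12.8
eef_pos: [0.4614, -0.2812, 0.0135]
ee_rot: [3.139, 0.001, 1.41]
ft_force: [-0.1, 1.4, 10.6]
opening: 0.0289
```

Call:
play_rows([
  [0, 0, 40, 0, 0, 0, -0.8],
  [0, 10, 80, 0, 0, -0.13, -0.8],
  [0, 30, 115, 0, 0, -0.27, -0.8],
  [0, 60, 120, 0, 0, -0.41, -0.8],
  [0, 95, 120, 0, 0, -0.55, -0.8],
  [0, 130, 120, 0, 0, -0.69, -0.8],
  [-1, 165, 120, 0, 0, -0.83, -0.8],
  [-2, 200, 120, 0, 0, -0.97, -0.8],
  [-3, 230, 120, 0, 0, -1.11, -0.8],
  [-3, 251, 120, 0, 0, -1.25, -0.8],
])

```text
time: 13.8
eef_pos: [0.4575, -0.0277, 0.1327]
ee_rot: [-3.141, -0.002, 0.156]
ft_force: [1.0, 0.4, -0.2]
opening: 0.0289
```

Call:
play_rows([
  [0, 0, 0, 0, 0, -0.14, -0.8],
  [0, 0, 0, 0, 0, -0.14, -0.8],
  [0, 0, 0, 0, 0, -0.14, -0.8],
])

```text
time: 14.1
eef_pos: [0.4577, -0.03, 0.1323]
ee_rot: [3.142, -0.001, 0.024]
ft_force: [-0.3, 0.6, -0.0]
opening: 0.029
```

```bash
python3 - <<'E'
from h import *
f=np.load("top.npy",allow_pickle=True).item()
for u,v in((158,312),(183,310),(187,350),(160,353)): print(onplane(f,190+u/3.6-.5,130+v/3.6-.5,.025).round(4))
E
```

```text
[ 0.5131 -0.0154  0.025 ]
[ 0.5144 -0.0407  0.025 ]
[ 0.4739 -0.0438  0.025 ]
[ 0.4716 -0.0165  0.025 ]
```

Call:
play_rows([
  [0, 25, 0, 0, 0, 0, -0.8],
  [0, 50, 0, 0, 0, 0, -0.8],
  [0, 50, -20, 0, 0, 0, -0.8],
  [0, 50, -60, 0, 0, 0, -0.8],
  [0, 50, -100, 0, 0, 0, -0.8],
  [0, 50, -106, 0, 0, 0, -0.8],
  [0, 50, -106, 0, 0, 0, -0.1],
  [0, 50, -106, 0, 0, 0, -0.1],
  [0, 50, -80, 0, 0, 0, -0.1],
  [0, 50, -35, 0, 0, 0, -0.1],
])

```text
time: 15.1
eef_pos: [0.4566, 0.0198, 0.0975]
ee_rot: [3.141, 0.003, 0.021]
ft_force: [0.1, 0.6, 1.0]
opening: 0.0385
```

Call:
play_rows([
  [0, 0, 30, 0, 0, 0, -0.1],
  [5, -45, 40, 0, 0, 0, 0.2],
  [10, -90, 40, 0, 0, 0, 0.4],
  [20, -135, 40, 0, 0, 0, 0.4],
  [35, -185, 40, 0, 0, 0, 0.4],
  [50, -233, 40, 0, 0, 0.02, 0.4],
  [65, -281, 40, 0, 0, 0.07, 0.4],
  [85, -310, 30, 0, 0, 0.12, 0.4],
  [85, -310, 30, 0, 0, 0.12, 0.4],
])

```text
time: 16.0
eef_pos: [0.5436, -0.296, 0.1285]
ee_rot: [3.137, -0.003, 0.137]
ft_force: [-0.1, 0.2, -0.3]
opening: 0.0598
```

```bash
cat > rk.py <<'E'
from h import *
import sys
def rusks(f,reg):
    hsv=cv2.cvtColor(f["pixels"],cv2.COLOR_RGB2HSV);W=cloud(f)
    m=((hsv[...,0]<22)&(hsv[...,1]>80)&(hsv[...,2]>140)).astype(np.uint8); k=np.zeros_like(m);k[reg[1]:reg[3],reg[0]:reg[2]]=1;m*=k
    n,l,st,c=cv2.connectedComponentsWithStats(m)
    for i in range(1,n):
        if st[i,4]<15: continue
        uv=np.argwhere(l==i)[:,::-1]
        P=np.array([onplane(f,a,b,.021 if reg[0]>280 else .025)[:2] for a,b in uv])*1000
        (cx,cy),(w,h),a=cv2.minAreaRect(P.astype(np.float32)); b=cv2.boxPoints(((cx,cy),(w,h),a)); e0=b[1]-b[0];e1=b[2]-b[1]; L=e0 if np.hypot(*e0)>np.hypot(*e1) else e1
        print(st[i,4],"c",round(cx),round(cy),"size",round(w+3),round(h+3),"yaw",round(np.degrees(np.arctan2(L[1],L[0]))%180))
E
python3 - <<'E'
from rk import *
f=grab("top");st=sensors.observe();print(st["eef_pos"],np.degrees(st["ee_rot"]))
rusks(f,(284,150,350,275));print("scoop");rusks(f,(200,205,252,240))
save(f,"t8.png",(190,130,400,290),3.6)
E
```

```text
[ 0.54249318 -0.2928861   0.12839761] [ 1.79887839e+02 -8.52018694e-02  7.88865947e+00]
scoop
81 c 490 -26 size 28 43 yaw 179
66 c 451 24 size 25 36 yaw 179
```

View pics/t8.png

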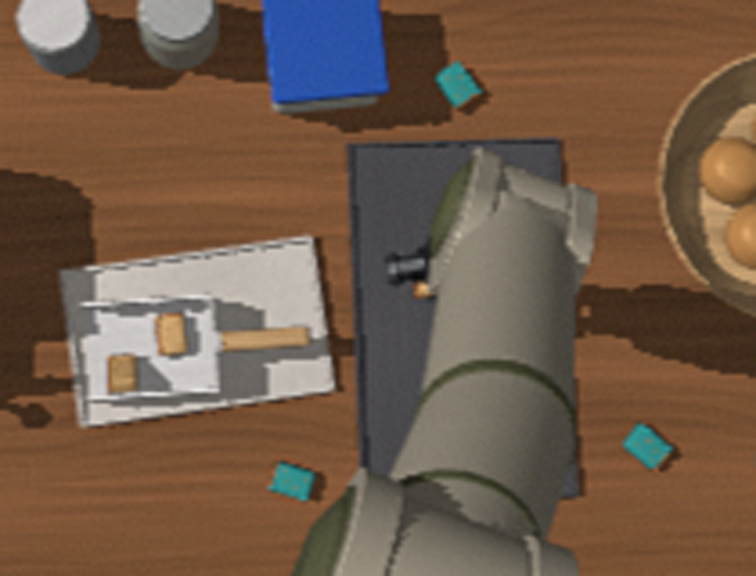

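Call:
play_rows([
  [0, 1, -20, 0, 0, 0, 0.4],
  [0, 1, -60, 0, 0, 0, 0.3],
  [0, 1, -100, 0, 0, 0, 0.3],
  [0, 1, -114, 0, 0, 0, 0.3],
  [0, 1, -114, 0, 0, 0, -0.8],
  [0, 1, -114, 0, 0, 0, -0.8],
  [0, 1, -114, 0, 0, 0, -0.8],
  [0, 1, -114, 0, 0, 0, -0.8],
])

```text
time: 16.85
eef_pos: [0.5434, -0.2893, 0.0145]
ee_rot: [3.14, -0.002, 0.141]
ft_force: [-0.1, -0.3, -0.1]
opening: 0.029
```

Call:
play_rows([
  [0, 0, 40, 0, 0, 0, -0.8],
  [0, 10, 85, 0, 0, 0, -0.8],
  [-5, 40, 117, 0, 0, 0, -0.8],
  [-10, 85, 117, 0, 0, -0.02, -0.8],
  [-15, 130, 117, 0, 0, -0.05, -0.8],
  [-20, 175, 117, 0, 0, -0.08, -0.8],
  [-28, 220, 117, 0, 0, -0.115, -0.8],
  [-36, 265, 117, 0, 0, -0.115, -0.8],
  [-43, 311, 117, 0, 0, -0.115, -0.8],
  [-43, 311, 117, 0, 0, -0.115, -0.8],
])

```text
time: 17.85
eef_pos: [0.4989, 0.0292, 0.1306]
ee_rot: [-3.139, -0.001, 0.036]
ft_force: [0.8, -0.2, -0.2]
opening: 0.0292
```

Call:
play_rows([
  [0, 0, 0, 0, 0, 0, -0.8],
  [0, 0, -40, 0, 0, 0, -0.8],
  [0, 0, -80, 0, 0, 0, -0.8],
  [0, 0, -105, 0, 0, 0, -0.8],
  [0, 0, -105, 0, 0, 0, -0.8],
  [0, 0, -105, 0, 0, 0, -0.1],
  [0, 0, -105, 0, 0, 0, -0.1],
  [0, 0, -80, 0, 0, 0, -0.1],
  [0, 0, -35, 0, 0, 0, -0.1],
  [0, 0, 0, 0, 0, 0, 0],
])

```text
time: 18.85
eef_pos: [0.5, 0.0217, 0.1329]
ee_rot: [-3.141, -0.002, 0.025]
ft_force: [-0.0, 0.8, -0.1]
opening: 0.0426
```

```bash
python3 - <<'E'
from rk import *
f=grab("top");st=sensors.observe();print(st["eef_pos"],np.degrees(st["ee_rot"]))
rusks(f,(284,150,350,275));print("scoop");rusks(f,(200,205,252,240))
s=grab("side");save(s,"s8.png",(150,190,350,350),3.6)
E
```

```text
[0.50192817 0.021752   0.13743542] [-179.93687596   -0.4828103     1.41168572]
74 c 582 -369 size 39 29 yaw 43
76 c 503 -368 size 43 28 yaw 77
scoop
50 c 484 -28 size 32 25 yaw 88
```

View pics/s8.png

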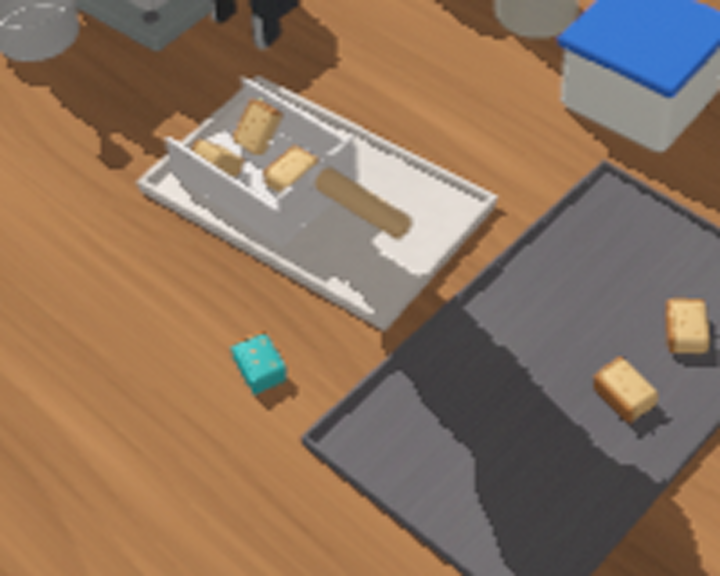

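Call:
play_rows([
  [0, -20, 0, 0, 0, 0.05, 0.2],
  [0, -65, 0, 0, 0, 0.19, 0.4],
  [0, -110, 0, 0, 0, 0.33, 0.4],
  [0, -155, 0, 0, 0, 0.47, 0.4],
  [0, -200, 0, 0, 0, 0.61, 0.4],
  [0, -240, 0, 0, 0, 0.75, 0.4],
  [1, -280, 0, 0, 0, 0.89, 0.4],
  [2, -320, 0, 0, 0, 1.03, 0.4],
  [3, -360, -10, 0, 0, 1.17, 0.4],
  [3, -390, -20, 0, 0, 1.31, 0.4],
])

```text
time: 19.95
eef_pos: [0.5021, -0.3717, 0.1109]
ee_rot: [3.139, 0.002, 1.339]
ft_force: [-0.5, 0.6, -0.1]
opening: 0.0599
```

Call:
play_rows([
  [0, 0, 0, 0, 0, 0.04, 0.4],
  [0, 0, 0, 0, 0, 0.04, 0.4],
])

```text
time: 20.15
eef_pos: [0.5018, -0.3688, 0.11]
ee_rot: [3.142, 0.0, 1.373]
ft_force: [0.8, 1.2, 0.5]
opening: 0.0601
```

```bash
python3 - <<'E'
from rk import *
st=sensors.observe();print(st["eef_pos"],np.degrees(st["ee_rot"]))
f=grab("top");print("scoop");rusks(f,(200,205,252,240));save(f,"t9.png",(190,190,270,250),9)
s=grab("side");save(s,"s9.png",(200,220,400,384),3.6)
E
```

```text
[ 0.50176041 -0.36876636  0.11003624] [1.79995631e+02 9.66011030e-03 7.86914564e+01]
scoop
26 c 498 23 size 18 28 yaw 179
81 c 492 -28 size 42 29 yaw 6
64 c 453 24 size 25 39 yaw 179
```

View pics/t9.png

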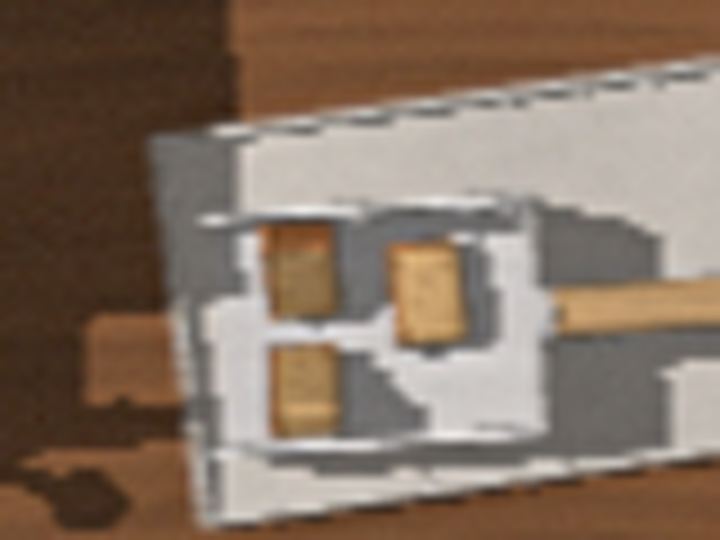

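View pics/s9.png

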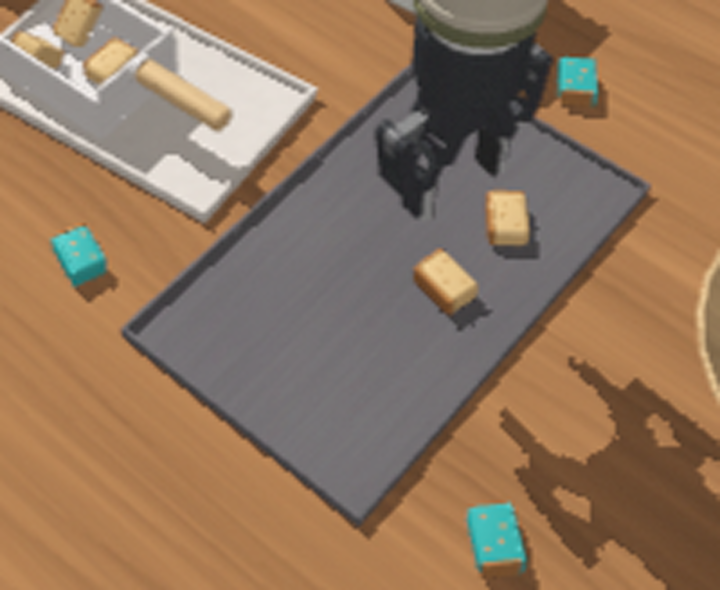

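Call:
play_rows([
  [1, 0, -30, 0, 0, 0, 0.4],
  [1, 0, -70, 0, 0, 0, 0.3],
  [1, 0, -96, 0, 0, 0, 0.3],
  [1, 0, -96, 0, 0, 0, 0.3],
  [1, 0, -96, 0, 0, 0, -0.8],
  [1, 0, -96, 0, 0, 0, -0.8],
  [1, 0, -96, 0, 0, 0, -0.8],
  [1, 0, -96, 0, 0, 0, -0.8],
])

```text
time: 21.05
eef_pos: [0.5046, -0.3681, 0.0156]
ee_rot: [3.139, 0.001, 1.376]
ft_force: [-0.5, 1.4, 7.2]
opening: 0.0294
```

Call:
play_rows([
  [0, 0, 40, 0, 0, 0, -0.8],
  [0, 10, 80, 0, 0, -0.13, -0.8],
  [-5, 40, 115, 0, 0, -0.27, -0.8],
  [-10, 80, 118, 0, 0, -0.41, -0.8],
  [-15, 120, 118, 0, 0, -0.55, -0.8],
  [-20, 160, 118, 0, 0, -0.69, -0.8],
  [-25, 200, 118, 0, 0, -0.83, -0.8],
  [-30, 240, 118, 0, 0, -0.97, -0.8],
  [-40, 285, 118, 0, 0, -1.11, -0.8],
  [-47, 330, 118, 0, 0, -1.25, -0.8],
])

```text
time: 22.05
eef_pos: [0.4561, -0.0365, 0.1326]
ee_rot: [-3.141, -0.002, 0.119]
ft_force: [1.4, 0.9, -1.1]
opening: 0.0289
```

Call:
play_rows([
  [0, 11, 0, 0, 0, -0.1, -0.8],
  [0, 11, 0, 0, 0, -0.1, -0.8],
  [0, 11, 0, 0, 0, -0.1, -0.8],
])

```text
time: 22.35
eef_pos: [0.4569, -0.0273, 0.1323]
ee_rot: [3.141, -0.001, 0.029]
ft_force: [0.4, -0.7, -0.4]
opening: 0.0292
```

```bash
python3 - <<'E'
from rk import *
st=sensors.observe();print(st["eef_pos"],np.degrees(st["ee_rot"]),st["opening"])
s=grab("side");save(s,"s10.png",(150,170,350,330),3.6)
E
```

```text
[ 0.45694777 -0.02725645  0.13233535] [ 1.79983874e+02 -7.00135406e-02  1.66572899e+00] 0.029216935445288247
```

View pics/s10.png

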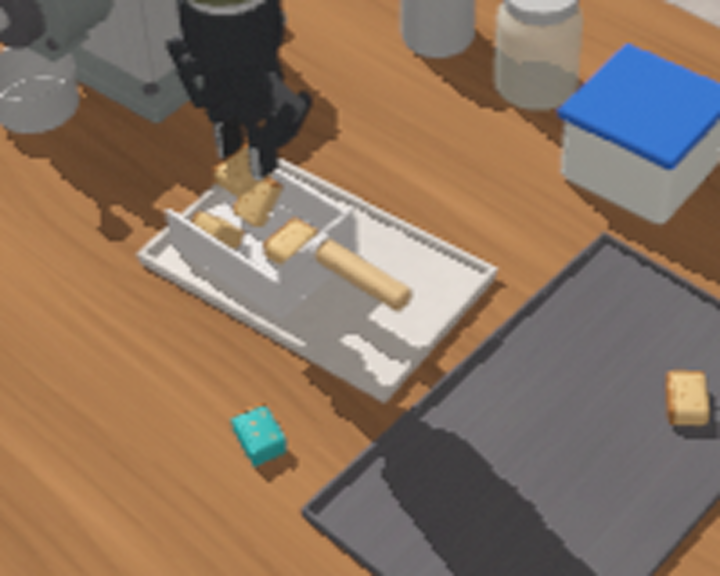

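Call:
play_rows([
  [3, -2, -40, 0, 0, 0, -0.8],
  [3, -2, -75, 0, 0, 0, -0.8],
  [3, -2, -92, 0, 0, 0, -0.8],
  [3, -2, -92, 0, 0, 0, -0.8],
  [3, -2, -92, 0, 0, 0, -0.1],
  [3, -2, -92, 0, 0, 0, -0.1],
  [3, -2, -80, 0, 0, 0, -0.1],
  [3, -2, -40, 0, 0, 0, -0.1],
  [3, -2, 0, 0, 0, 0, 0],
  [40, -50, 0, 0, 0, 0.1, 0.2],
])

```text
time: 23.4
eef_pos: [0.4895, -0.0633, 0.1374]
ee_rot: [-3.141, -0.005, 0.137]
ft_force: [3.2, 1.1, -0.2]
opening: 0.0511
```

Call:
play_rows([
  [10, -30, 0, 0, 0, 0.05, 0.3],
  [20, -70, 0, 0, 0, 0.12, 0.4],
  [30, -115, 0, 0, 0, 0.2, 0.4],
  [42, -160, 0, 0, 0, 0.3, 0.4],
  [54, -205, 0, 0, 0, 0.4, 0.4],
  [68, -250, 0, 0, 0, 0.5, 0.4],
  [84, -292, -10, 0, 0, 0.57, 0.4],
  [84, -292, -20, 0, 0, 0.57, 0.4],
  [84, -292, -20, 0, 0, 0.57, 0.4],
])

```text
time: 24.3
eef_pos: [0.5725, -0.3615, 0.1112]
ee_rot: [-3.14, 0.001, 0.693]
ft_force: [-0.8, 0.3, 0.1]
opening: 0.0598
```

```bash
python3 - <<'E'
from rk import *
st=sensors.observe();print(st["eef_pos"],np.degrees(st["ee_rot"]))
f=grab("top");print("scoop");rusks(f,(200,205,252,240));save(f,"t11.png",(190,150,330,250),5.5)
s=grab("side");save(s,"s11.png",(150,190,400,384),3)
E
```

```text
[ 0.57251201 -0.36146503  0.11124807] [-1.79918559e+02  6.31012737e-02  3.97122577e+01]
scoop
62 c 495 -26 size 28 32 yaw 179
19 c 497 23 size 18 18 yaw 179
75 c 455 -25 size 28 39 yaw 179
66 c 453 23 size 25 39 yaw 179
```

View pics/t11.png

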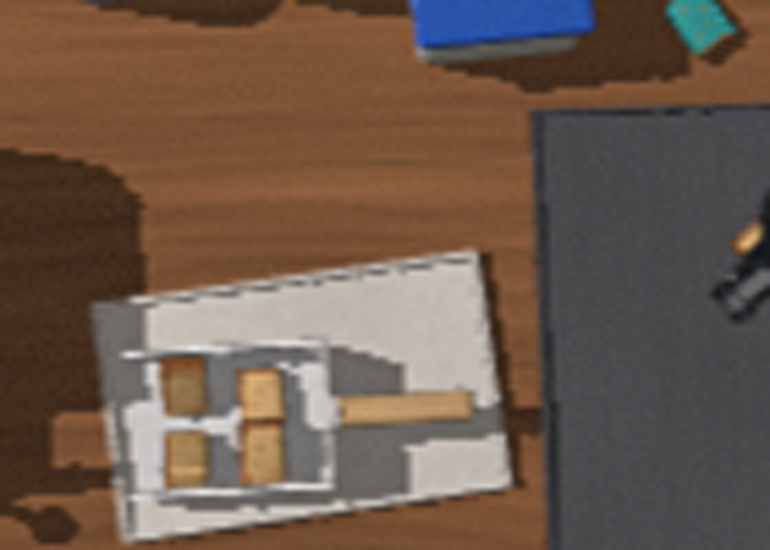

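View pics/s11.png

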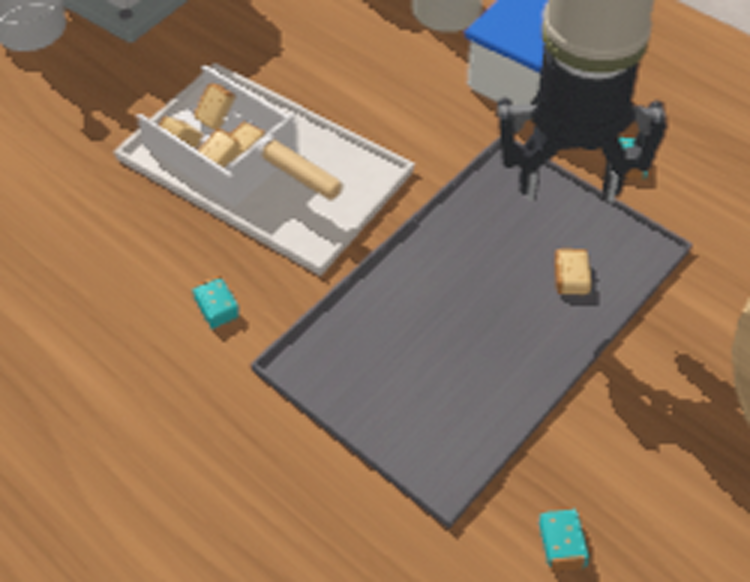

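Call:
play_rows([
  [8, -8, -10, 0, 0, 0, 0.4],
  [9, -8, -50, 0, 0, 0, 0.4],
  [9, -8, -85, 0, 0, 0, 0.3],
  [9, -8, -97, 0, 0, 0, 0.3],
  [9, -8, -97, 0, 0, 0, 0.3],
  [9, -8, -97, 0, 0, 0, -0.8],
  [9, -8, -97, 0, 0, 0, -0.8],
  [9, -8, -97, 0, 0, 0, -0.8],
  [9, -8, -97, 0, 0, 0, -0.8],
])

```text
time: 25.3
eef_pos: [0.5842, -0.369, 0.0167]
ee_rot: [3.139, -0.001, 0.696]
ft_force: [0.9, 0.1, 7.1]
opening: 0.0287
```

Call:
play_rows([
  [0, 0, 40, 0, 0, 0, -0.8],
  [-3, 10, 80, 0, 0, -0.07, -0.8],
  [-14, 45, 115, 0, 0, -0.15, -0.8],
  [-28, 90, 118, 0, 0, -0.23, -0.8],
  [-42, 135, 118, 0, 0, -0.31, -0.8],
  [-56, 180, 118, 0, 0, -0.4, -0.8],
  [-70, 225, 118, 0, 0, -0.5, -0.8],
  [-85, 270, 118, 0, 0, -0.58, -0.8],
  [-99, 312, 118, 0, 0, -0.67, -0.8],
  [-108, 341, 118, 0, 0, -0.67, -0.8],
])

```text
time: 26.3
eef_pos: [0.474, -0.0247, 0.1335]
ee_rot: [-3.141, -0.001, 0.025]
ft_force: [0.5, -1.6, -0.7]
opening: 0.029
```

Call:
play_rows([
  [0, 0, 0, 0, 0, 0, -0.8],
  [0, 0, 0, 0, 0, 0, -0.8],
  [0, 0, 0, 0, 0, 0, -0.8],
])

```text
time: 26.6
eef_pos: [0.4757, -0.0285, 0.1332]
ee_rot: [3.141, -0.001, 0.025]
ft_force: [-0.0, 0.3, 0.2]
opening: 0.0286
```

Call:
play_rows([
  [0, 2, -40, 0, 0, 0, -0.8],
  [0, 2, -75, 0, 0, 0, -0.8],
  [0, 2, -89, 0, 0, 0, -0.8],
  [0, 2, -89, 0, 0, 0, -0.8],
  [0, 2, -89, 0, 0, 0, -0.1],
  [0, 2, -89, 0, 0, 0, -0.1],
  [0, 2, -70, 0, 0, 0, -0.1],
  [0, 2, -40, 0, 0, 0, -0.1],
  [0, 2, 0, 0, 0, 0, 0],
  [0, -40, 10, 0, 0, 0, 0.2],
])

```text
time: 27.6
eef_pos: [0.4772, -0.0637, 0.1459]
ee_rot: [-3.14, -0.005, 0.034]
ft_force: [1.6, -1.0, -0.0]
opening: 0.0514
```

Call:
play_rows([
  [0, -45, 10, 0, 0, 0, 0.3],
  [0, -90, 20, 0, 0, 0, 0.3],
  [0, -135, 30, 0, 0, 0, 0.3],
  [0, -150, 30, 0, 0, 0, 0.3],
])

```text
time: 28.0
eef_pos: [0.4747, -0.2234, 0.1743]
ee_rot: [3.139, -0.002, 0.019]
ft_force: [0.1, 0.4, 0.1]
opening: 0.0555
```

```bash
python3 - <<'E'
from rk import *
st=sensors.observe();print(st["eef_pos"],np.degrees(st["ee_rot"]),st["joint_positions"].round(2))
f=grab("top");print("scoop");rusks(f,(200,205,252,240));save(f,"t12.png",(190,150,330,250),5.5)
s=grab("side");save(s,"s12.png",(150,170,400,364),3)
E
```

```text
[ 0.47467934 -0.22336022  0.17427683] [ 1.79834300e+02 -1.41462282e-01  1.10419453e+00] [ 0.3   0.44  0.04  2.12 -0.03  0.58 -1.19]
scoop
63 c 495 -26 size 28 32 yaw 179
24 c 496 23 size 18 18 yaw 88
72 c 455 -24 size 39 29 yaw 8
67 c 453 24 size 25 39 yaw 179
```

View pics/t12.png

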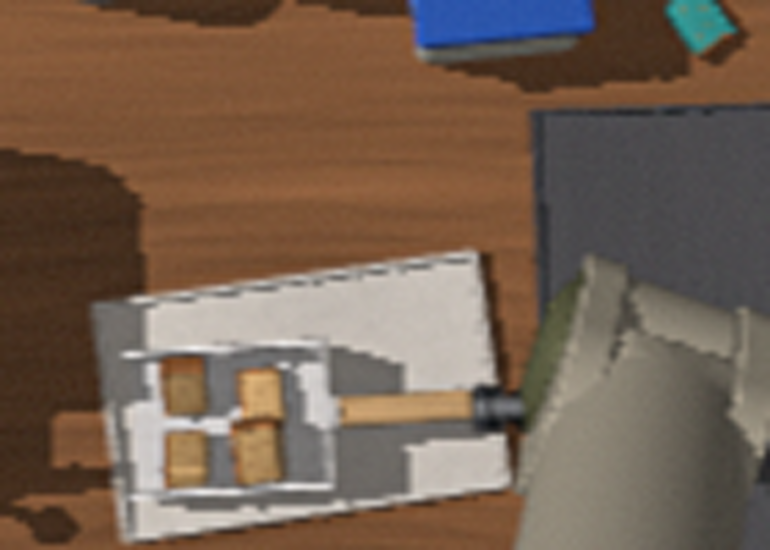

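View pics/s12.png

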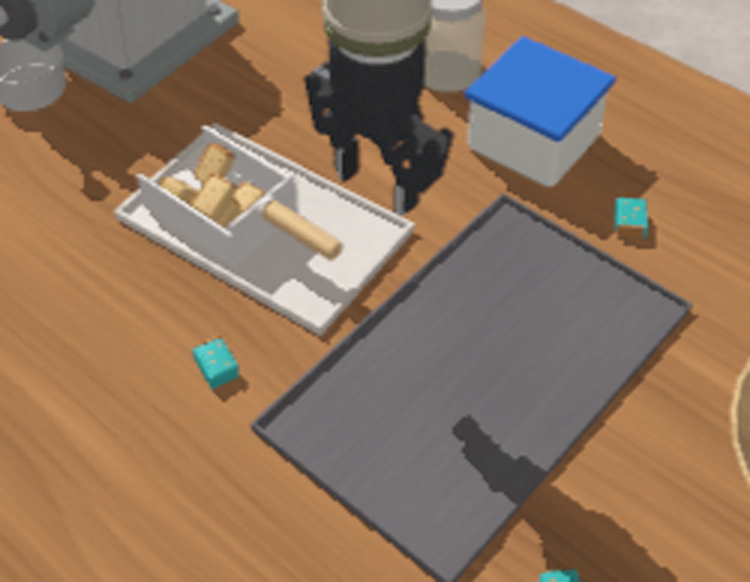

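Call:
play_rows([
  [0, 0, 0, 0, 0, 0.14, 0.2],
  [0, 0, 0, 0, 0, 0.29, 0.2],
  [0, 0, 0, 0, 0, 0.44, 0.2],
  [0, 0, 0, 0, 0, 0.59, 0.2],
  [0, 0, 0, 0, 0, 0.74, 0.2],
  [0, 0, 0, 0, 0, 0.89, 0.2],
  [0, 0, 0, 0, 0, 1.04, 0.2],
  [0, 0, 0, 0, 0, 1.19, 0.2],
  [0, 0, 0, 0, 0, 1.34, 0.2],
  [0, 0, 0, 0, 0, 1.49, 0.2],
])

```text
time: 29.1
eef_pos: [0.4749, -0.2157, 0.1724]
ee_rot: [-3.141, -0.001, 1.524]
ft_force: [0.8, -0.7, 1.3]
opening: 0.0512
```

Call:
play_rows([
  [0, 0, 0, 0, 0, 0.083, 0.2],
  [0, 0, 0, 0, 0, 0.083, 0.2],
])

```text
time: 29.3
eef_pos: [0.4748, -0.216, 0.1724]
ee_rot: [-3.141, -0.001, 1.601]
ft_force: [1.2, 0.1, -0.3]
opening: 0.0513
```

Call:
play_rows([
  [0, 10, -5, 0.1, 0, 0, 0.2],
  [2, 20, -10, 0.2, 0, 0, 0.2],
  [3, 35, -20, 0.3, 0, 0, 0.2],
  [5, 50, -30, 0.42, 0, 0, 0.2],
  [7, 78, -60, 0.524, 0, 0, 0.2],
  [7, 78, -60, 0.524, 0, 0, 0.2],
  [7, 78, -60, 0.524, 0, 0, 0.2],
])

```text
time: 30.0
eef_pos: [0.4815, -0.1389, 0.1123]
ee_rot: [3.129, -0.524, 1.601]
ft_force: [0.3, 0.1, 0.2]
opening: 0.051
```

```bash
python3 - <<'E'
from rk import *
st=sensors.observe();print(st["eef_pos"],np.degrees(st["ee_rot"]),st["joint_positions"].round(2))
s=grab("side");save(s,"s13.png",(150,130,350,290),3.6)
f=grab("top");save(f,"t13.png",(190,150,330,250),5.5)
E
```

```text
[ 0.48153761 -0.13889921  0.11234392] [179.26242999 -30.01912571  91.7499905 ] [ 0.94  0.75 -0.73  2.05 -0.04  0.66  0.38]
```

View pics/s13.png

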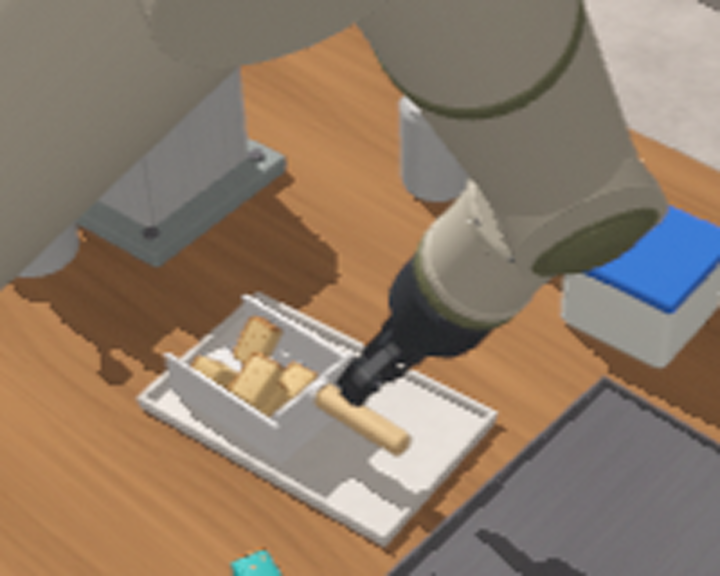

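View pics/t13.png

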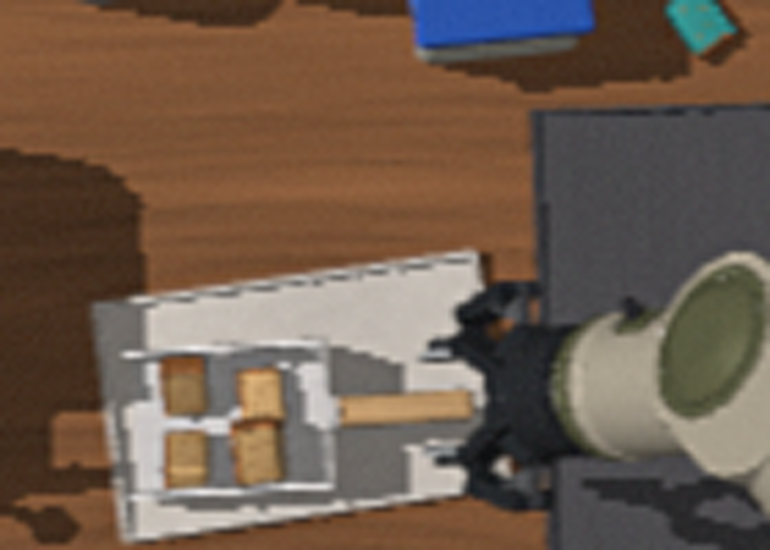

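Call:
play_rows([
  [0, 10, -20, 0, 0, 0, 0.2],
  [0, 20, -42, 0, 0, 0, 0.2],
  [0, 31, -62, 0, 0, 0, 0.2],
  [0, 38, -76, 0, 0, 0, 0.2],
  [0, 38, -76, 0, 0, 0, 0.2],
  [0, 38, -76, 0, 0, 0, -0.2],
  [0, 38, -76, 0, 0, 0, -1],
  [0, 38, -76, 0, 0, 0, -1],
  [0, 38, -76, 0, 0, 0, -1],
  [0, 38, -76, 0, 0, 0, -1],
], squeeze=110)

```text
time: 31.1
eef_pos: [0.4827, -0.1023, 0.0384]
ee_rot: [3.124, -0.522, 1.603]
ft_force: [-0.7, -3.4, 11.4]
opening: 0.0178
```

```bash
python3 - <<'E'
from rk import *
st=sensors.observe();print(st["eef_pos"],np.degrees(st["ee_rot"]),st["joint_positions"].round(2),st["opening"],st["ft_force"],st["torque"])
s=grab("side");save(s,"s14.png",(150,130,350,290),3.6)
f=grab("top");save(f,"t14.png",(190,150,330,250),5.5)
E
```

```text
[ 0.4827045  -0.10232286  0.03835187] [178.97906599 -29.92693095  91.86101122] [ 0.85  0.86 -0.68  2.12 -0.01  0.47  0.35] 0.017831362206596212 [-0.66228115 -3.35376457 11.42266331] [0.14153968 0.59020845 0.35214716]
```

View pics/s14.png

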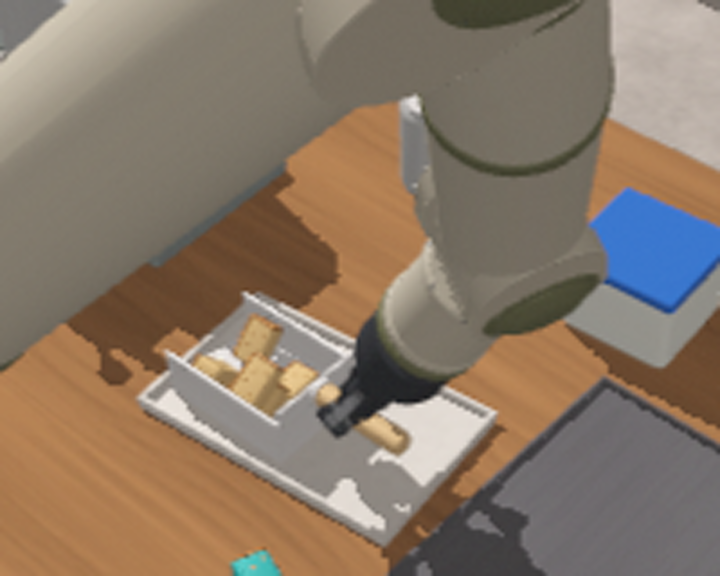

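View pics/t14.png

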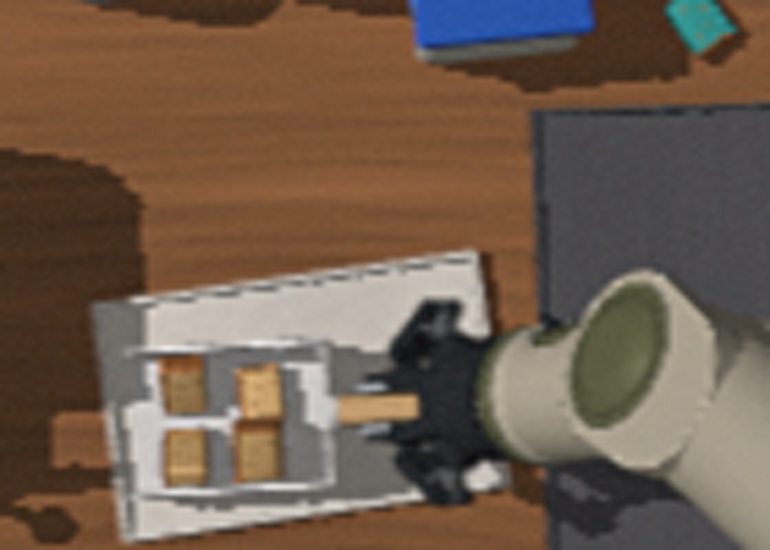

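Call:
play_rows([
  [0, 0, 5, 0, 0, 0, -1],
  [0, 0, 15, 0.02, 0, 0, -1],
  [0, 0, 28, 0.04, 0, 0, -1],
  [0, 0, 42, 0.07, 0, 0, -1],
  [0, 0, 60, 0.1, 0, 0, -1],
  [0, 0, 80, 0.12, 0, 0, -1],
  [0, 0, 100, 0.12, 0, 0, -1],
  [0, 0, 120, 0.12, 0, 0, -1],
  [0, 0, 120, 0.12, 0, 0, -1],
])

```text
time: 32.1
eef_pos: [0.4829, -0.1022, 0.1591]
ee_rot: [3.117, -0.642, 1.607]
ft_force: [-1.1, 0.0, -3.6]
opening: 0.0182
```

```bash
python3 - <<'E'
from rk import *
st=sensors.observe();print(st["eef_pos"],np.degrees(st["ee_rot"]),st["joint_positions"].round(2),st["opening"],st["ft_force"],st["torque"])
s=grab("side");save(s,"s15.png",(130,80,350,260),3.4)
f=grab("top");save(f,"t15.png",(170,150,310,250),5.5);np.save("top15.npy",f,allow_pickle=True)
E
```

```text
[ 0.48292941 -0.10221397  0.15905307] [178.56665147 -36.7807414   92.10228719] [ 1.01  0.75 -0.85  2.04 -0.12  0.74  0.39] 0.018211331388204615 [-1.0924403   0.01772783 -3.61294598] [-1.31653332 -0.01806003 -0.02212056]
```

View pics/s15.png

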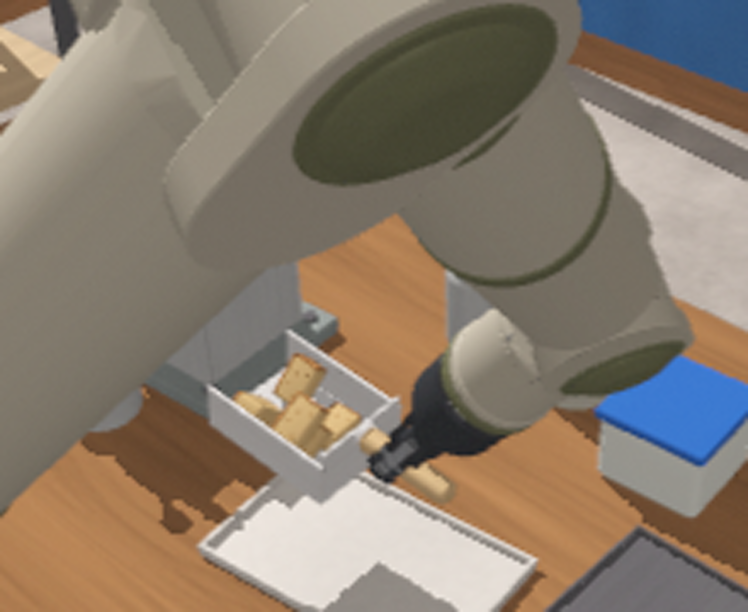

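View pics/t15.png

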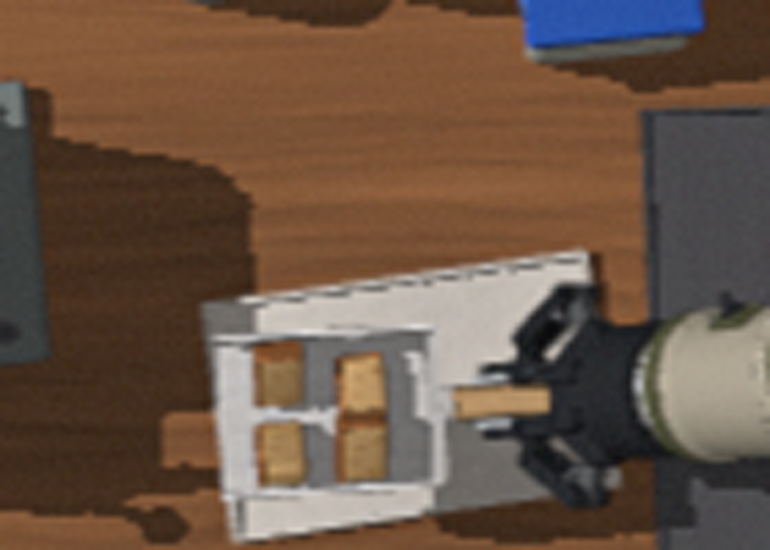

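```bash
python3 - <<'E'
from h import *
f=np.load("top15.npy",allow_pickle=True).item();W=cloud(f)
for n,(u,v) in dict(floorfront=(230,420),ff2=(240,460),floorrear=(408,440),fr2=(405,400),handle0=(465,403),handle1=(535,400),handle2=(500,402)).items():
    a,b=int(150+v/5.5),int(170+u/5.5); print(n,W[a,b].round(3),W[a,b+1].round(3))
P=W[150+65:150+88,170+40:170+47].reshape(-1,3); print(np.nanmedian(P,0))
reg=W[205:245,205:255].reshape(-1,3)
# overall rims
for y0 in np.arange(-.08,.08,.01):
    q=reg[(abs(reg[:,1]-y0)<.005)]; 
    if len(q): print(round(y0,3),len(q),np.nanmin(q[:,2]).round(3),np.nanpercentile(q[:,2],97).round(3))
E
```

```text
floorfront [0.476 0.055 0.147] [0.476 0.052 0.142]
ff2 [0.452 0.049 0.144] [0.452 0.045 0.144]
floorrear [ 0.46  -0.055  0.13 ] [ 0.459 -0.058  0.135]
fr2 [ 0.486 -0.052  0.134] [ 0.487 -0.055  0.128]
handle0 [ 0.48  -0.089  0.182] [ 0.48  -0.092  0.182]
handle1 [ 0.483 -0.131  0.177] [ 0.483 -0.135  0.167]
handle2 [ 0.48  -0.108  0.185] [ 0.48  -0.112  0.174]
[0.47551292 0.04823308 0.14410911]
-0.08 114 -0.005 0.188
-0.07 117 -0.008 0.185
-0.06 111 -0.003 0.173
-0.05 116 -0.003 0.176
-0.04 130 -0.001 0.19
-0.03 117 -0.006 0.193
-0.02 114 0.0 0.194
-0.01 103 -0.004 0.184
-0.0 121 0.0 0.179
0.01 128 -0.001 0.182
0.02 119 -0.001 0.185
0.03 118 -0.0 0.186
0.04 99 0.0 0.186
0.05 121 -0.004 0.187
0.06 60 -0.002 0.15
0.07 46 -0.004 0.016
```

```bash
cat > wp.py <<'E'
from h import *
def wp(s,b,clear=5,lat=0):
    b=np.radians(b); c,sn=np.cos(b),np.sin(b)
    lip=np.array([-75+s*c,168+clear-s*sn])
    t=lip+np.array([-161*c+34.4*sn,161*sn+34.4*c])
    return mill(t[0]/1000,lat/1000,t[1]/1000)
E
python3 - <<'E'
from wp import *
st=sensors.observe();print(st["eef_pos"])
for s,b,c in((-75,-6.9,14),(-40,0,6),(10,0,6),(40,0,6),(60,0,6),(75,5,6),(80,12,6),(85,20,6),(90,30,6),(90,40,6),(90,45,6)):
    p=wp(s,b,c);print(s,b,p.round(4),((p-st["eef_pos"])*1000).round(0))
E
```

```text
[ 0.48201496 -0.1021933   0.15681653]
-75 -6.9 [ 0.6362 -0.0184  0.1878] [154.  84.  31.]
-40 0 [0.6331 0.0189 0.2084] [151. 121.  52.]
10 0 [0.629  0.0688 0.2084] [147. 171.  52.]
40 0 [0.6266 0.0987 0.2084] [145. 201.  52.]
60 0 [0.6249 0.1186 0.2084] [143. 221.  52.]
75 5 [0.6234 0.1369 0.2158] [141. 239.  59.]
80 12 [0.6226 0.1474 0.2245] [141. 250.  68.]
85 20 [0.6215 0.1598 0.2323] [140. 262.  76.]
90 30 [0.6203 0.1751 0.2393] [138. 277.  82.]
90 40 [0.6193 0.1871 0.246 ] [137. 289.  89.]
90 45 [0.6188 0.1935 0.2485] [137. 296.  92.]
```

Call:
play_rows([
  [5, 0, 10, 0, 0, 0, -1],
  [18, 5, 25, 0, 0, 0, -1],
  [36, 12, 40, 0, 0, 0.01, -1],
  [56, 22, 45, 0, 0, 0.02, -1],
  [78, 34, 48, 0, 0, 0.03, -1],
  [100, 48, 50, 0, 0, 0.04, -1],
  [120, 60, 50, 0, 0, 0.05, -1],
  [138, 72, 50, 0, 0, 0.058, -1],
  [150, 80, 50, 0, 0, 0.058, -1],
  [154, 84, 50, 0, 0, 0.058, -1],
])

```text
time: 33.2
eef_pos: [0.6373, -0.0156, 0.2073]
ee_rot: [3.12, -0.644, 1.666]
ft_force: [-0.9, 0.3, -3.2]
opening: 0.0185
```

```bash
python3 - <<'E'
from rk import *
st=sensors.observe();print(st["eef_pos"],np.degrees(st["ee_rot"]),st["joint_positions"].round(2),st["opening"],st["ft_force"],st["torque"])
s=grab("side");save(s,"s16.png",(110,60,350,260),3.2)
f=grab("top");save(f,"t16.png",(60,130,280,260),3.4);np.save("top16.npy",f,allow_pickle=True)
E
```

```text
[ 0.6373438  -0.01559298  0.2073106 ] [178.73446387 -36.92686371  95.45948848] [ 0.72  0.78 -0.82  1.74 -0.13  0.89  0.22] 0.018515844945854988 [-0.86258726  0.32907052 -3.15343294] [-1.25406291 -0.08175692 -0.01025141]
```

View pics/s16.png

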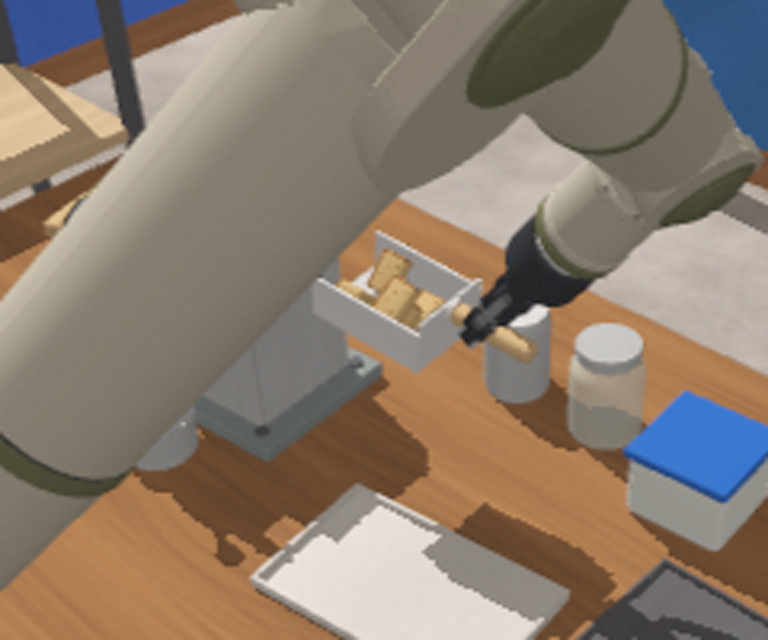

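View pics/t16.png

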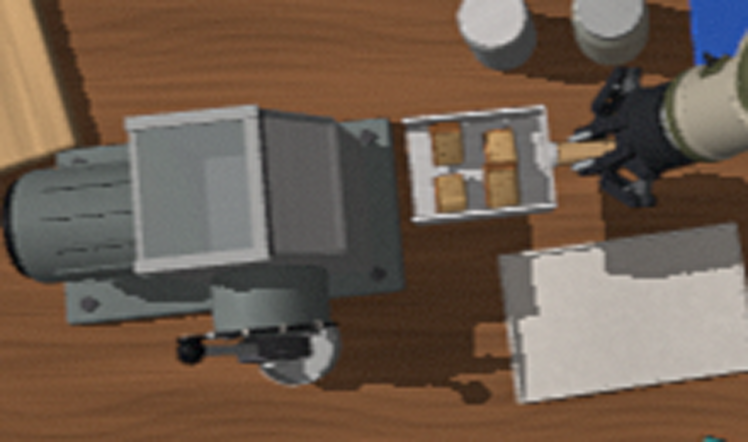

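```bash
python3 - <<'E'
from h import *
f=np.load("top16.npy",allow_pickle=True).item();W=cloud(f)
st=sensors.observe();print("tcp mill",tomill(st["eef_pos"])*1000)
# wall-top z: lip floor ~ predicted
p=lambda u,v,z:(tomill(onplane(f,60+u/3.4-.5,130+v/3.4-.5,z))*1000).round(1)
zt=st["eef_pos"][2]+.161*np.sin(.12)-.0344*np.cos(.12)+.044
print("front walls",p(405,122,zt),p(418,220,zt),zt)
zr=st["eef_pos"][2]+.031*np.sin(.12)-.0344+.057
print("rear",p(545,107,zr),p(553,205,zr),zr)
print("sill edges",p(335,122,.168),p(346,250,.168),"base",p(388,118,.012),p(405,288,.012))
E
```

```text
tcp mill [-3.11579041e+02 -5.93208884e-02  2.06910047e+02]
front walls [-152.9  -43.8  236. ] [-156.5   48.8  236. ] 0.23603109550715984
rear [-283.5  -44.6  233.2] [-281.6   48.   233.2] 0.23322112563297331
sill edges [-74.2 -64.5 168. ] [-74.1  62.  168. ] base [-99.5 -94.3  12. ] [-101.1   92.8   12. ]
```

Call:
play_rows([
  [0, 8, 1, -0.03, 0, 0, -1],
  [0, 20, 2, -0.06, -0.005, 0, -1],
  [-1, 34, 3, -0.09, -0.007, 0, -1],
  [-2, 48, 3, -0.12, -0.01, 0, -1],
  [-3, 62, 3, -0.12, -0.01, 0, -1],
  [-4, 75, 3, -0.12, -0.01, 0, -1],
  [-5, 85, 3, -0.12, -0.01, 0, -1],
  [-5, 85, 3, -0.12, -0.01, 0, -1],
])

```text
time: 34.1
eef_pos: [0.6306, 0.0689, 0.2099]
ee_rot: [3.122, -0.524, 1.664]
ft_force: [-0.2, -0.2, -2.7]
opening: 0.0179
```

```bash
python3 - <<'E'
from rk import *
st=sensors.observe();print(st["eef_pos"],np.degrees(st["ee_rot"]),st["opening"],st["ft_force"],st["torque"])
f=grab("top");save(f,"t17.png",(90,150,250,250),4.8);np.save("top17.npy",f,allow_pickle=True)
s=grab("side");save(s,"s17.png",(110,60,350,260),3.2)
E
```

```text
[0.63059745 0.06888468 0.20985771] [178.89210842 -30.02278662  95.35777213] 0.01792135025657079 [-0.21112843 -0.20176881 -2.67071834] [-1.0075249  -0.07800974  0.05530958]
```

View pics/t17.png

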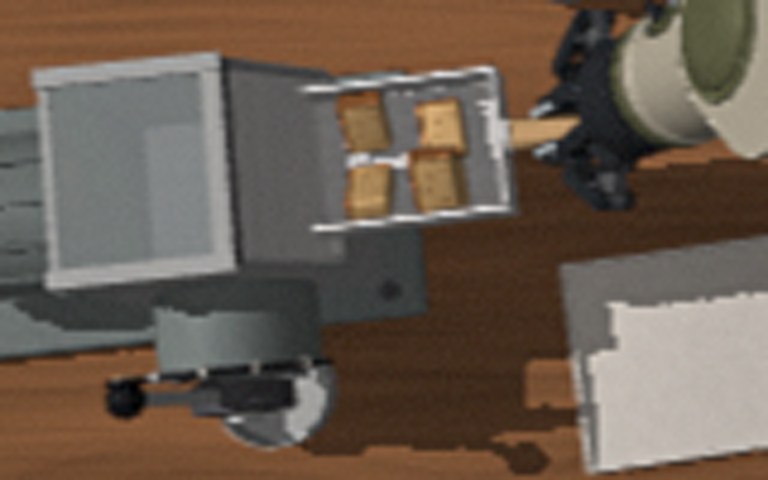

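View pics/s17.png

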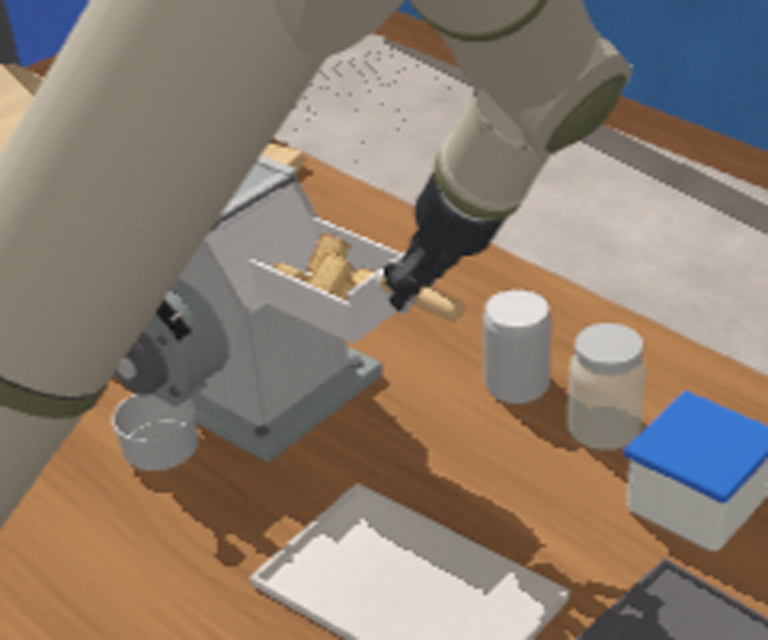

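Call:
play_rows([
  [0, 6, 0, 0, 0, 0, -1],
  [-1, 14, 0, 0, 0, 0, -1],
  [-2, 22, 0, 0, 0, 0, -1],
  [-2.5, 30, 0, 0, 0, 0, -1],
  [-3, 38, 0, 0, 0, 0, -1],
  [-4, 46, 0, 0, 0, 0, -1],
  [-4.5, 54, 0, 0, 0, 0, -1],
  [-4.5, 54, 0, 0, 0, 0, -1],
])

```text
time: 35.0
eef_pos: [0.6265, 0.1219, 0.2097]
ee_rot: [3.122, -0.522, 1.663]
ft_force: [-0.2, -6.3, -4.0]
opening: 0.0184
```

```bash
python3 - <<'E'
from rk import *
st=sensors.observe();print(st["eef_pos"],np.degrees(st["ee_rot"]),st["opening"],st["ft_force"],st["torque"])
f=grab("top");save(f,"t18.png",(90,150,250,250),4.8)
s=grab("side");save(s,"s18.png",(110,60,350,260),3.2)
E
```

```text
[0.62649635 0.12193763 0.20967705] [178.86918478 -29.93536684  95.30859206] 0.018369515961132583 [-0.24206382 -6.34077894 -3.97216306] [-2.38165    -0.10947161 -0.12443488]
```

View pics/t18.png

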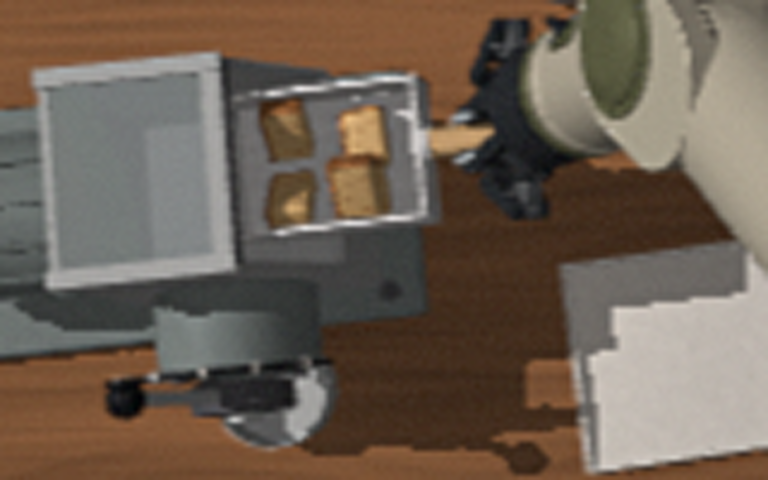

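View pics/s18.png

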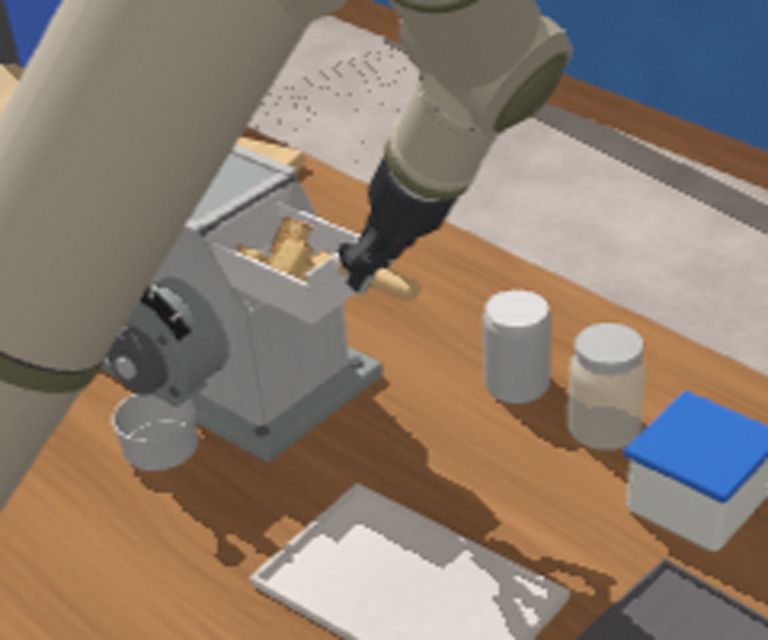

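Call:
play_rows([
  [-1, 9, 4, -0.044, -0.004, 0, -1],
  [-1.5, 17, 7.5, -0.087, -0.007, 0, -1],
  [-2, 23, 12, -0.15, -0.012, 0, -1],
  [-2.5, 28, 16, -0.21, -0.017, 0, -1],
  [-3, 35, 20, -0.28, -0.023, 0, -1],
  [-3.5, 40, 24, -0.35, -0.029, 0, -1],
  [-4, 48, 28, -0.44, -0.036, 0, -1],
  [-4.5, 55, 32, -0.52, -0.043, 0, -1],
  [-5, 61, 35, -0.61, -0.05, 0, -1],
  [-5.5, 67, 38.5, -0.7, -0.057, 0, -1],
])

```text
time: 36.1
eef_pos: [0.6203, 0.1894, 0.2487]
ee_rot: [3.129, 0.182, 1.662]
ft_force: [0.4, -2.3, -4.1]
opening: 0.018
```

```bash
python3 - <<'E'
from rk import *
st=sensors.observe();print(st["eef_pos"],np.degrees(st["ee_rot"]),st["opening"],st["ft_force"],st["torque"])
f=grab("top");save(f,"t19.png",(90,150,250,250),4.8)
s=grab("side");save(s,"s19.png",(110,60,350,260),3.2)
E
```

```text
[0.62029196 0.18942413 0.24865522] [179.30285196  10.44906546  95.23413831] 0.017964795678534973 [ 0.44210143 -2.27656735 -4.11490618] [-0.39545856  0.12319423 -0.04822132]
```

View pics/t19.png

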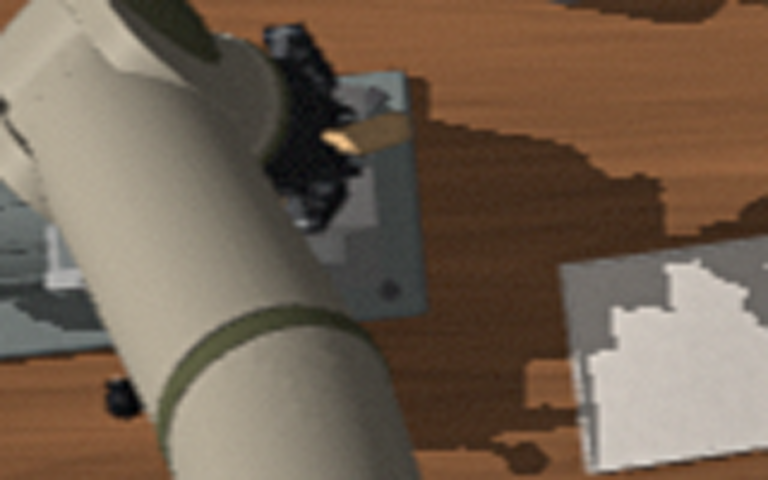

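View pics/s19.png

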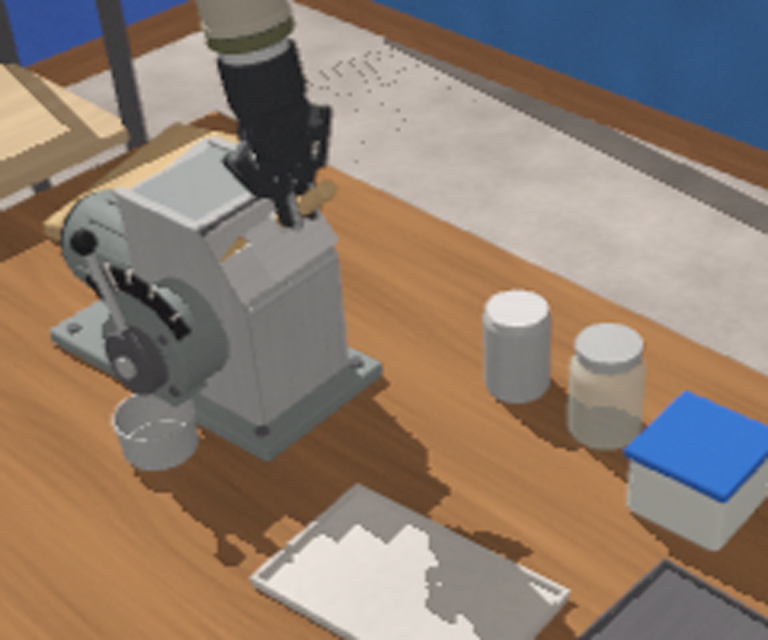

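Call:
play_rows([
  [-0.5, 6, 2.5, -0.087, -0.007, 0, -1],
  [-1, 13, 4, -0.17, -0.014, 0, -1],
  [-1, 13, 4, -0.17, -0.014, 0, -1],
  [-1, 13, 4, -0.17, -0.014, 0, -1],
  [-1, 13, 4, -0.17, -0.014, 0, -1],
  [-1, 13, 4, -0.17, -0.014, 0, -1],
  [-1, 13, 4, -0.17, -0.014, 0, -1],
  [-1, 13, 4, -0.17, -0.014, 0, -1],
])

```text
time: 37.0
eef_pos: [0.6203, 0.2004, 0.2525]
ee_rot: [3.131, 0.35, 1.661]
ft_force: [-0.8, -0.9, -2.0]
opening: 0.0185
```

```bash
python3 - <<'E'
from rk import *
st=sensors.observe();print(st["eef_pos"],np.degrees(st["ee_rot"]),st["opening"],st["ft_force"],st["torque"])
s=grab("side");save(s,"s20.png",(120,90,230,180),7)
E
```

```text
[0.62028211 0.20044671 0.25251564] [179.371384    20.03160819  95.16032375] 0.018480012840140597 [-0.78261771 -0.90598424 -2.01771224] [ 0.07751785  0.3525182  -0.08827547]
```

View pics/s20.png

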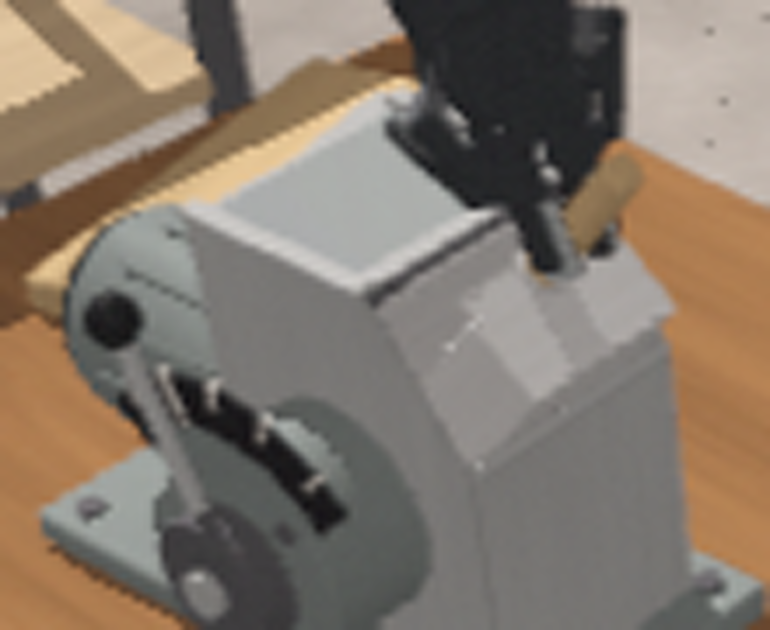

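Call:
play_rows([
  [4, 0, 0, 0, 0, 0, -1],
  [-4, 0, 0, 0, 0, 0, -1],
  [4, 0, 0, 0, 0, 0, -1],
  [-4, 0, 0, 0, 0, 0, -1],
  [0, 0, 3, 0, 0, 0, -1],
  [0, 0, 0, 0, 0, 0, -1],
  [0, 0, 3, 0, 0, 0, -1],
  [0, 0, 0, 0, 0, 0, -1],
  [0, 0, 0, 0, 0, 0, -1],
])

```text
time: 37.95
eef_pos: [0.6202, 0.2014, 0.252]
ee_rot: [3.131, 0.35, 1.662]
ft_force: [-0.0, -1.5, -3.6]
opening: 0.018
```

```bash
python3 - <<'E'
from rk import *
st=sensors.observe();print(st["eef_pos"],st["ft_force"],st["torque"])
s=grab("side");save(s,"s21.png",(120,90,230,180),7)
f=grab("top");save(f,"t21.png",(60,130,280,260),3.4)
E
```

```text
[0.62016    0.20141559 0.25203295] [-0.04402774 -1.49660277 -3.62072987] [ 0.00859999 -0.13549589 -0.09011388]
```

View pics/s21.png

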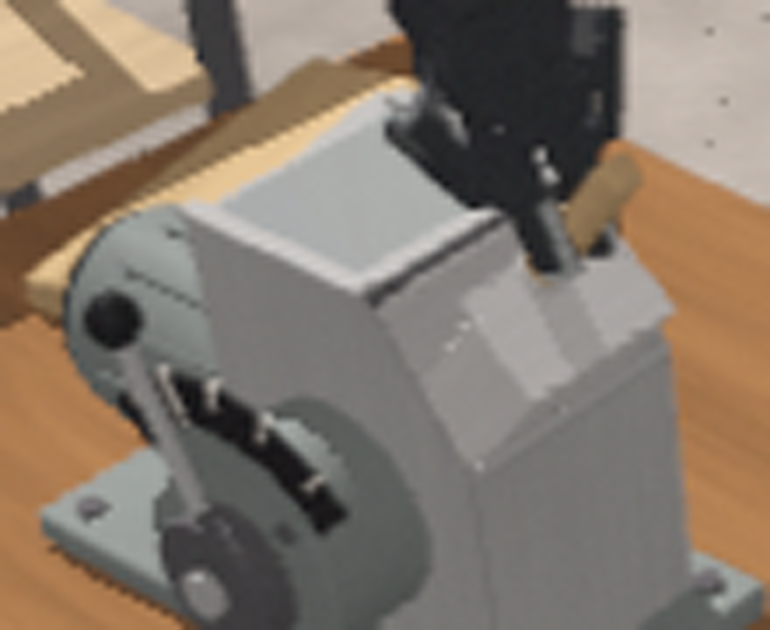

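View pics/t21.png

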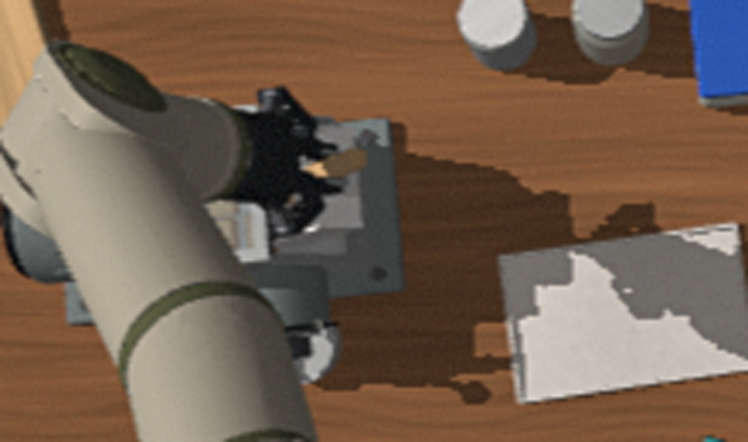

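Call:
play_rows([
  [0.5, -7, -2, 0.087, 0.007, 0, -1],
  [1, -13, -4, 0.17, 0.014, 0, -1],
  [2, -25, -10.5, 0.3, 0.025, 0, -1],
  [2.5, -32, -14.5, 0.43, 0.035, 0, -1],
  [3, -40, -18.5, 0.52, 0.043, 0, -1],
  [3.5, -45, -22.5, 0.59, 0.048, 0, -1],
  [4, -52, -26.5, 0.66, 0.054, 0, -1],
  [4.5, -57, -30.5, 0.72, 0.059, 0, -1],
  [5, -63, -35, 0.783, 0.064, 0, -1],
  [6.5, -80, -42, 0.87, 0.071, 0, -1],
])

```text
time: 39.05
eef_pos: [0.6262, 0.1225, 0.2108]
ee_rot: [3.12, -0.525, 1.668]
ft_force: [0.1, -2.9, -7.6]
opening: 0.018
```

```bash
python3 - <<'E'
from rk import *
st=sensors.observe();print(st["eef_pos"],np.degrees(st["ee_rot"]),st["ft_force"],st["torque"])
s=grab("side");save(s,"s22.png",(110,60,350,260),3.2)
f=grab("top");save(f,"t22.png",(60,130,280,260),3.4)
E
```

```text
[0.62624516 0.12254359 0.21082433] [178.74410717 -30.06381499  95.54542163] [ 0.14225772 -2.90414609 -7.61077886] [-2.56331446  0.10154152  0.01495086]
```

View pics/s22.png

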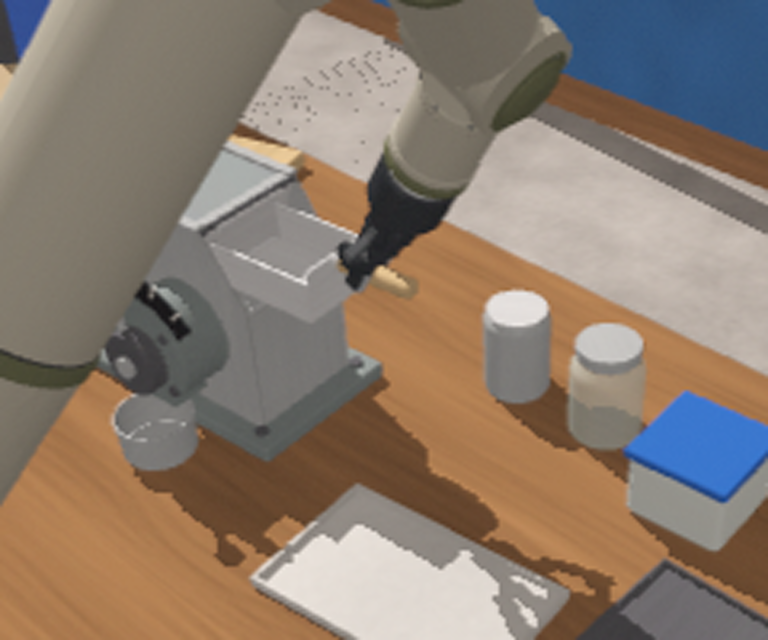

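View pics/t22.png

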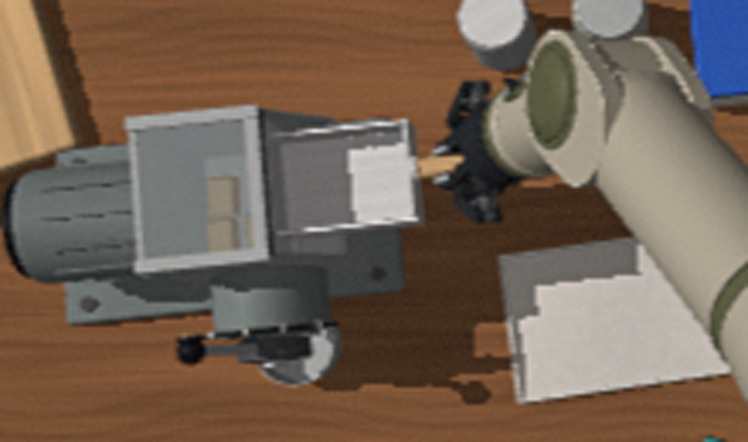

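Call:
play_rows([
  [1, -12, 0, 0, 0, 0, -1],
  [2, -26, 0, 0, 0, 0, -1],
  [3, -42, 0, 0, 0, 0, -1],
  [4.5, -58, 0, 0, 0, 0, -1],
  [6, -75, 2, 0, 0, 0, -1],
  [7, -92, 4, 0, 0, 0, -1],
  [8.5, -110, 6, 0, 0, 0, -1],
  [10, -128, 10, 0, 0, 0, -1],
  [11, -140, 10, 0, 0, 0, -1],
  [11, -140, 10, 0, 0, 0, -1],
])

```text
time: 40.15
eef_pos: [0.6381, -0.0213, 0.2199]
ee_rot: [3.122, -0.522, 1.66]
ft_force: [-0.3, -0.1, -2.8]
opening: 0.0183
```

```bash
python3 - <<'E'
from rk import *
st=sensors.observe();print(st["eef_pos"],np.degrees(st["ee_rot"]),st["ft_force"],st["torque"])
f=grab("top");save(f,"t23.png",(60,130,280,260),3.4);save(f,"t23b.png",(85,150,165,220),9)
s=grab("side");save(s,"s23.png",(110,60,350,260),3.2);np.save("top23.npy",f,allow_pickle=True)
E
```

```text
[ 0.63812209 -0.02127327  0.21988148] [178.87136559 -29.9283574   95.09867228] [-0.2957674  -0.13015837 -2.84010631] [-0.96232619 -0.06002233 -0.00807574]
```

View pics/t23b.png

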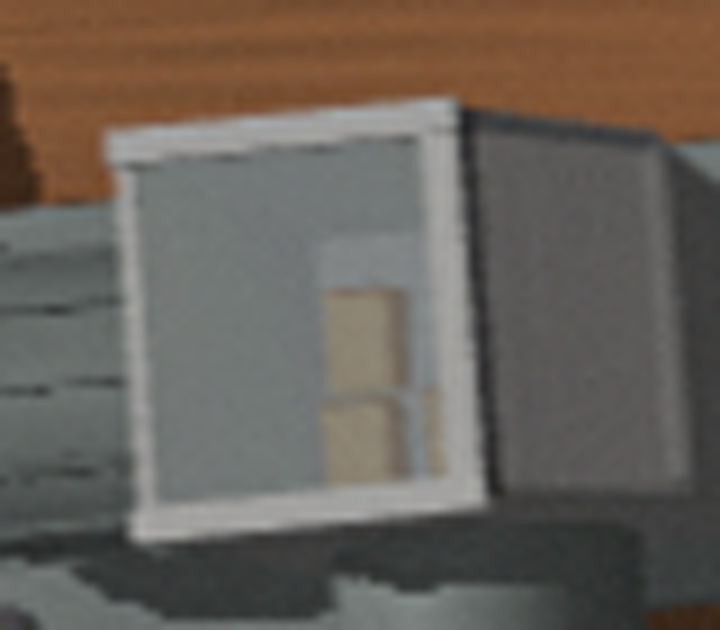

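View pics/s23.png

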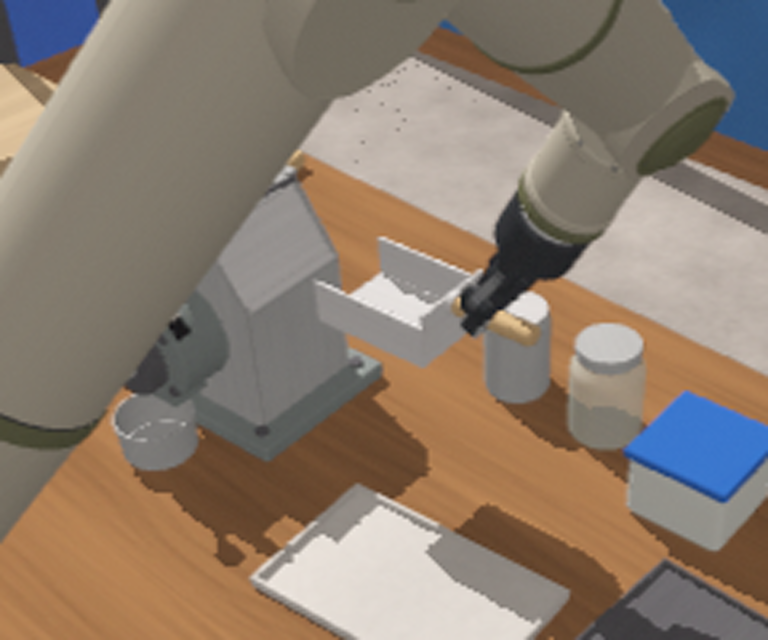

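View pics/t23.png

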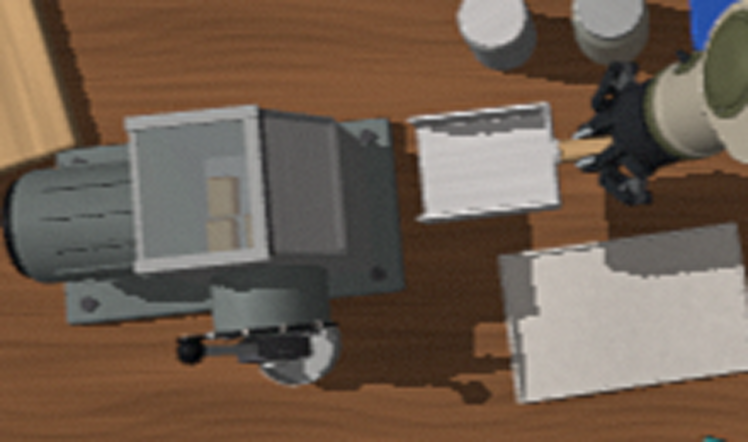

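Call:
play_rows([
  [-8, -5, 0, 0, 0, 0, -1],
  [-28, -16, -5, 0, 0, -0.01, -1],
  [-50, -28, -15, 0, 0, -0.02, -1],
  [-74, -40, -25, 0, 0, -0.03, -1],
  [-98, -52, -40, 0, 0, -0.04, -1],
  [-120, -64, -60, 0, 0, -0.05, -1],
  [-140, -74, -80, 0, 0, -0.057, -1],
  [-155, -81, -100, 0, 0, -0.057, -1],
  [-155, -81, -115, 0, 0, -0.057, -1],
  [-155, -81, -115, 0, 0, -0.057, -1],
])

```text
time: 41.25
eef_pos: [0.482, -0.099, 0.1041]
ee_rot: [3.124, -0.525, 1.605]
ft_force: [0.6, 0.4, -2.0]
opening: 0.0182
```

```bash
python3 - <<'E'
from rk import *
st=sensors.observe();print(st["eef_pos"],np.degrees(st["ee_rot"]),st["ft_force"],((np.array([.4827,-.1023,.0384])-st["eef_pos"])*1000).round(1))
f=grab("top");save(f,"t24.png",(60,130,280,260),3.4)
E
```

```text
[ 0.48199164 -0.09899265  0.1041457 ] [178.98365102 -30.05714574  91.96597373] [ 0.57285955  0.37740305 -1.99849074] [  0.7  -3.3 -65.7]
```

View pics/t24.png

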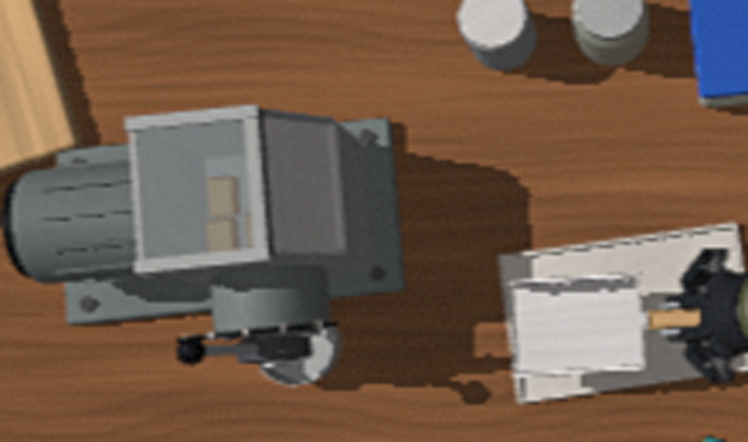

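Call:
play_rows([
  [1, -5, -15, 0, 0, 0, -1],
  [1, -7, -35, 0, 0, 0, -1],
  [1, -7, -50, 0, 0, 0, -1],
  [1, -7, -58, 0, 0, 0, -1],
  [1, -7, -62, 0, 0, 0, -1],
  [1, -7, -65, 0, 0, 0, -1],
  [1, -7, -66, 0, 0, 0, -1],
  [1, -7, -66, 0, 0, 0, -1],
])

```text
time: 42.1
eef_pos: [0.4838, -0.1065, 0.0395]
ee_rot: [3.121, -0.523, 1.606]
ft_force: [0.1, -0.1, -2.3]
opening: 0.0181
```

Call:
play_rows([
  [0, 0, -1, 0, 0, 0, -1],
  [0, 0, -2, 0, 0, 0, -1],
  [0, 0, -2, 0, 0, 0, -1],
])

```text
time: 42.4
eef_pos: [0.4841, -0.1068, 0.0384]
ee_rot: [3.121, -0.523, 1.606]
ft_force: [-0.1, -4.8, 11.2]
opening: 0.0178
```

Touching down; release and back off along the tool axis.

Call:
play_rows([
  [0, 0, 0, 0, 0, 0, 0.0],
  [0, 0, 0, 0, 0, 0, 0.2],
  [0, 0, 0, 0, 0, 0, 0.2],
  [0, 0, 0, 0, 0, 0, 0.2],
  [0, -10, 17, 0, 0, 0, 0.2],
  [0, -25, 43, 0, 0, 0, 0.2],
  [0, -45, 78, 0, 0, 0, 0.2],
  [0, -60, 110, 0, 0, 0, 0.2],
  [0, -80, 150, 0, 0, 0, 0.2],
  [0, -120, 180, 0, 0, 0, 0.2],
])

```text
time: 43.4
eef_pos: [0.4836, -0.2246, 0.2201]
ee_rot: [3.121, -0.524, 1.611]
ft_force: [1.3, -0.8, -0.6]
opening: 0.0512
```

Call:
play_rows([
  [0, -45, 10, -0.1, 0, 0, 0.2],
  [0, -90, 20, -0.2, 0, 0, 0.2],
  [0, -135, 30, -0.3, 0, 0, 0.2],
  [0, -180, 40, -0.4, 0, 0, 0.2],
  [0, -200, 40, -0.5, 0, 0, 0.2],
  [0, -200, 40, -0.5, 0, 0, 0.2],
])

```text
time: 44.0
eef_pos: [0.4839, -0.4264, 0.258]
ee_rot: [3.138, -0.021, 1.602]
ft_force: [-0.2, 0.2, 1.2]
opening: 0.0514
```

```bash
python3 - <<'E'
from ov import *
st=sensors.observe();print(st["eef_pos"],st["time"])
f=grab("top");save(f,"t25.png",s=1.5);save(f,"t25b.png",(85,150,165,220),9);save(f,"t25c.png",(195,180,295,260),7.5)
s=grab("side");save(s,"s25.png",s=1.5);overlay(s,"ov25.png",(9,),None)
W=cloud(f);v,u=np.mgrid[0:384,0:512]
for n,(a,b) in dict(floorF=(215,222),floorR=(243,222),handle=(265,223)).items(): print(n,W[b,a].round(3),np.nanmedian(W[b-3:b+4,a-2:a+3].reshape(-1,3),0).round(3))
E
```

```text
[ 0.48387395 -0.42639467  0.25804512] 44.0
floorF [0.494 0.053 0.006] [0.494 0.053 0.006]
floorR [ 0.492 -0.05   0.006] [ 0.492 -0.05   0.007]
handle [ 0.484 -0.129  0.058] [ 0.484 -0.129  0.059]
```

View pics/t25.png

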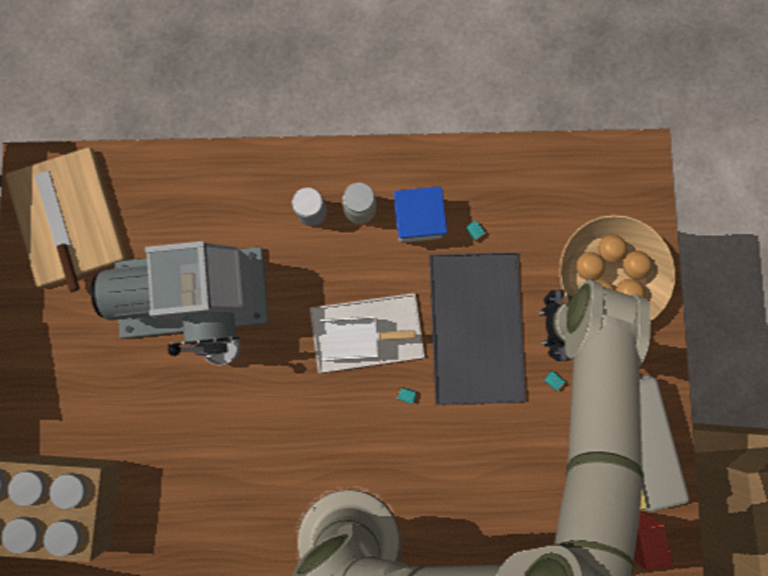

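View pics/s25.png

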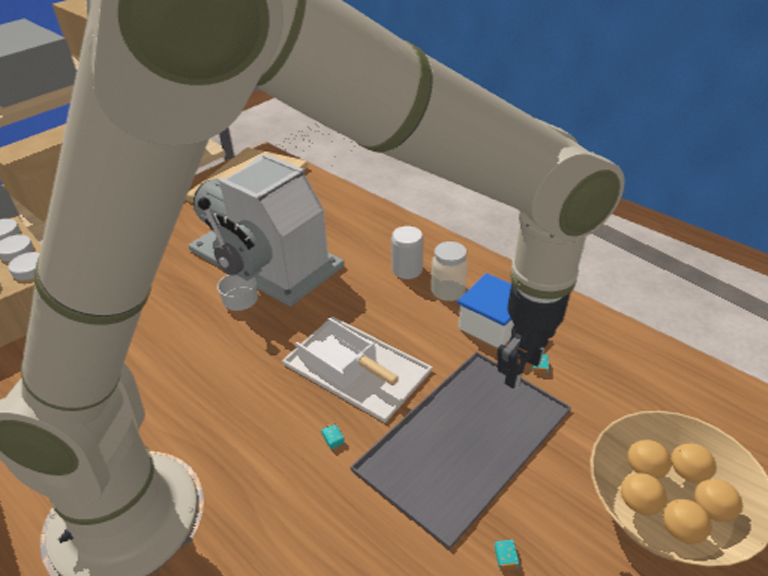

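View pics/t25c.png

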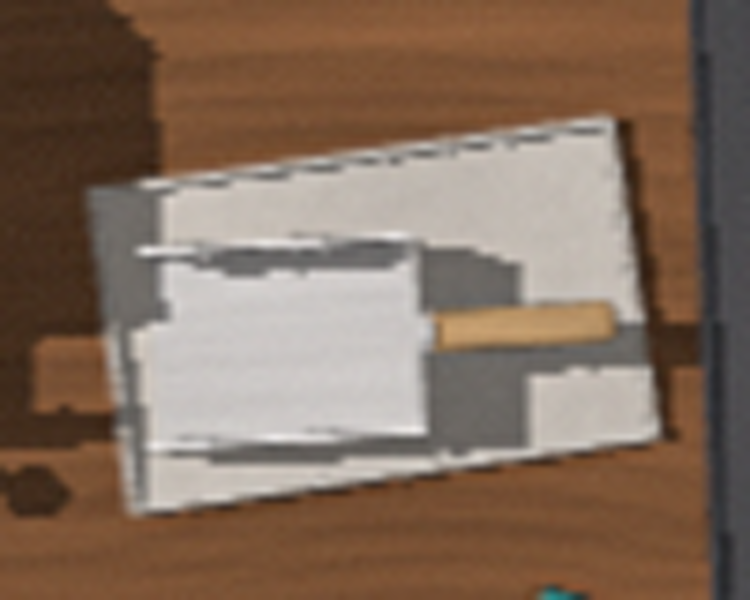

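View pics/t25b.png

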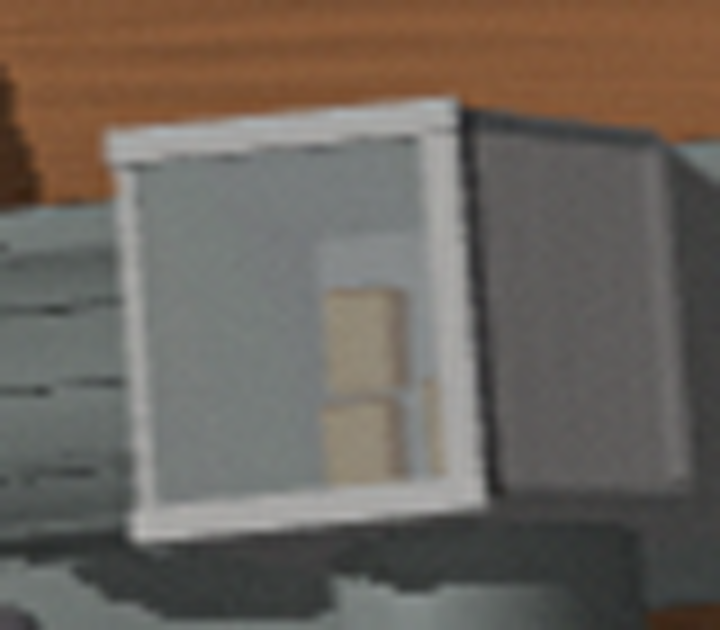

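View pics/ov25.png

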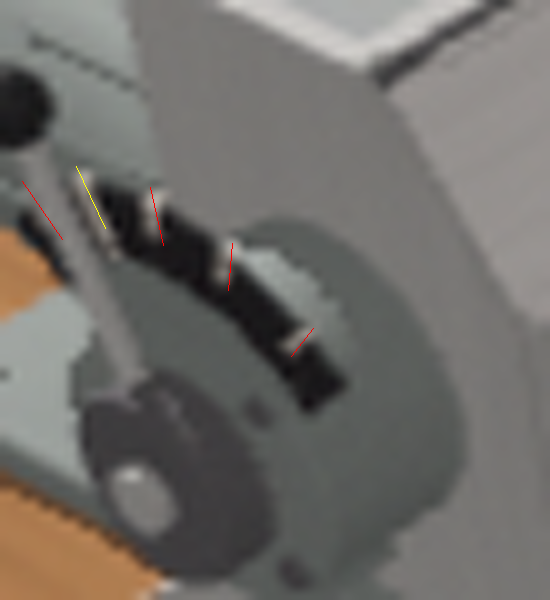

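```bash
python3 -c "
from h import *
print(hand_in(), sensors.observe()['time'])"
```

```text
the job is handed in; nothing more can be done
the job is handed in; nothing more can be done
```

The job is done and handed in at about 44 s of robot time. No force reading passed about 12 N.

- **Lever:** I swung it by the knob first, before touching any rusk. It went from about 20° to about 59° ± 1°, measured from the knob's travel in both cameras. In the side view the rod runs parallel to the long 60° mark.
- **Rusks:** Five were present, and I loaded all five into the scoop in its tray. In the mill I pushed the flap open with the front of the scoop, tipped to about 50° and shook lightly. With the scoop levelled but still in the mouth, both cameras showed it empty.
- **Hopper count:** I could make out only three rusks through the top panel, because its front frame hides the area below the mouth. The other two I infer: the scoop was empty and no loose rusk showed on the counter, sheet or tray.
- **Flap:** It is shut, looking the same as at the start. I saw no gripper contact with it.
- **Scoop:** It lies flat and empty in its tray. Its floor measures 6–7 mm high at both front and rear.
- **Other things:** The jar, can, tub and turquoise look-alikes were in the same places in the last picture. The gripper was empty and clear of everything.

One disagreement: an early overlay of the mill put its near edge up to about 3 pixels off in the side camera. I refitted the mill's pose from both cameras before moving.

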